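# Clear the objective from the parts tray, then tip the nuts into its green corner

## Robot

A 6-joint arm with a two-finger parallel gripper is mounted at the origin on the work surface. World frame = base frame: x ahead of the robot, y to its left, z up, the work surface at z = 0. Lengths are in m, angles in rad, forces in N, time in s.
With the tool pointing down it reaches from about 0.425 to 0.95 m from the base axis. Payload 3.5 kg.
Tool frame: the origin (TCP) lies on the centre line of the jaws, within the pads' length; the fingertips stand bot.tip_extent ahead of it and the grasp point (between the pads) lies 2 mm behind it (bot.tip_extent is the distance from the TCP to the fingertips, in m); z points along the fingers, y is the direction in which the jaws open and shut (so a half turn about z gives the same grasp; the last joint's range is limited). The gripper opens to 85 mm and grips with 20 to 120 N. Pads are 22 mm wide; open, the fingers measure 114 mm over their backs; the gripper's body (76 mm by 85 mm) begins 54 mm behind the grasp point. The pads swing forward as they close: fully open they stand 13 mm farther back than shut.
Start: joints at [1.179, 0.286, 1.577, -0, 1.279, -0.15], TCP at [0.162, 0.655, 0.248] pointing down, gripper open.
Joint ranges: [-2.77, 2.77], [-0.9, 2.22], [0.21, 2.48], [-1.53, 4.67], [0.24, 2.81], [-2.84, 2.84]. Speed limits (rad/s): [2.79, 2.79, 3.14, 3.14, 3.14, 3.14].

## Interface

Orientations are given as a unit quaternion [x, y, z, w].
In Python, from station import status, viewer, bot gives the robot as it stands.
- The arm moves only by the shell command python3 -m pendant 'ROWS' [FORCE]. ROWS is JSON, one flat list of numbers, 7 for each row, row after row: the shift along the tool's x, y, z in m, then the turn, a rotation vector about the tool's x, y, z in rad, then the finger opening in m, from 0 to 0.0854. A call has 1 to 20 rows; each row shifts and turns the commanded pose from where the row before left it, along the tool's axes as they then stand; what a row does not reach is not made up. A row lasts 1/12 s, in which the tool goes at most 41.7 mm and 7.16 degrees, less where a joint would pass 70% of its speed; a pose out of reach is approached as far as the arm can. A call with a gripper value outside its range is refused whole. The fingers move at their own pace and stop on an object; FORCE is the grip in N (left out, the last holds). Time passes only in rows, so rows that do not move let the fingers close. It gives the time, the measured TCP pose, the force and the opening at its end, in the units of the state.
- status.observe(): the state, without advancing time (a new reading comes with each control period).
- viewer.capture(name): name is "scene" or "side" or "wrist"; returns (picture, depth): 480x640x3 uint8, red, green, blue; 480x640 float32, m along the optical axis (not along the pixel's ray), 0 where there is no reading.
- viewer.get_calibration(name): a dict with "mtx" (3x3 intrinsics, pixels), "dist" ([k1, k2, p1, p2, k3] as OpenCV has them; the pictures are not rectified), "world_to_cam" (4x4, takes a point from world to camera coordinates); the wrist camera has in their place "tool_from_camera" (4x4, takes a point from camera to tool coordinates, whose origin is the TCP and whose axes are the flange's). Camera axes: x right, y up, looking along -z (the intrinsics and any distortion apply to the point x, -y, -z); pixel columns grow to the right and rows downward; lengths in m; the calibration is good to about 2 mm. A picture is of the moment at which its call begins: read the wrist's pose just before it. get_calibration takes no time and is no camera call.
- bot.close_job(): hands the job in, once; it reports no verdict.
The state is a dict: "t": time; "joint_pos": joint angles; "joint_velocities": joint speeds; "joint_torque": joint torques, N m; "ee_pos": TCP position; "tcp_rot": TCP orientation; "contact_force": force on the tool from outside, world axes, zero at the start; "ft_torque": the same for the moment, N m; "gripper_width": opening from 0.0 (shut) to 1.0 (fully open).
Only numpy, scipy, OpenCV 4.12 (cv2) and the standard library are available. Lean on these libraries where they do the work, as an engineer would, in place of code of your own. Each camera call takes 0.05 s, during which the arm holds its last target.

## Task

First take the blue-banded objective out of the parts tray and gently return it to its own blue-framed holder, seated upright at the bottom of the hole, and let go of it. Then grip the tray by its orange post and raise that corner until the tray slopes about 25 to 30 degrees and all four brass nuts have slid into the opposite, green corner by themselves, untouched by the gripper; the low corner stays on the bench about where it is, and nothing else may prop the tray up. Finish while still holding the tray tilted and steady with the nuts on the green patch, and leave the other things on the bench where they are.

Things in the scene. Friction and masses are not known exactly. Their poses are not given: they have to be found in the camera images.
- tray_grip (a point): Orange upright post outside one corner of the square grey parts tray: 16 mm thick across the tray's diagonal, 26 mm wide along it, top 84 mm above the bench. The point is on its axis, 66 mm above the tray's underside, the height to grip. Axes are the tray's: x, y along its sides (post at the +x +y corner), z up out of the tray.
- tray_corner (a point): Inside corner of the tray at the green patch, on its inner floor, diagonally opposite the post; the tray's axes. The patch reaches 60 mm along +x and +y from here; the post's point is at 167, 167, 62 mm. When the post is raised the tray pivots on its outer bottom corner, 4 mm farther out in x and y and 4 mm lower than this point.
- tray: The grey tray with its orange post: 168 x 168 mm outside, walls and floor 4 mm thick, walls 34 mm high, loose on the bench, about 0.35 kg; the slippery floor lets nuts slide from roughly 10 degrees of slope. Origin at the centre of its underside, same axes.
- nut0: A loose brass thumb nut lying flat in the tray: a disc 20 mm in diameter, 9 mm high, 20 g; origin at the centre of its underside, z its axis.
- nut1: A loose brass thumb nut lying flat in the tray: a disc 20 mm in diameter, 9 mm high, 20 g; origin at the centre of its underside, z its axis.
- nut2: A loose brass thumb nut lying flat in the tray: a disc 20 mm in diameter, 9 mm high, 20 g; origin at the centre of its underside, z its axis.
- nut3: A loose brass thumb nut lying flat in the tray: a disc 20 mm in diameter, 9 mm high, 20 g; origin at the centre of its underside, z its axis.
- lens_blue_center (a point): Microscope objective with a blue band, standing upright on the tray's floor near its middle at the start: steel barrel 30 mm in diameter up to 52 mm above its foot, then tapering to a 19 mm nose, 64 mm high in all, about 0.16 kg. The point is its centre, 32 mm above its foot; z is its axis, nose up.
- lens_blue: The same blue-banded objective; origin at the centre of its foot.
- holder_blue_floor (a point): Fixed holder with a blue frame on top: black block 62 x 62 x 22 mm with one round upright hole, 34 mm wide, 16 mm deep, open at the top. The point is the centre of the hole's floor, 6 mm above the bench; z up. Empty: the blue-banded objective's own place. The three holders stand in a row about 100 mm apart, in any order.
- holder_blue: The same blue-framed holder; origin at the centre of its underside on the bench.
- holder_yellow_floor (a point): Fixed holder with a yellow frame on top: black block 62 x 62 x 22 mm with one round upright hole, 34 mm wide, 16 mm deep, open at the top. The point is the centre of the hole's floor, 6 mm above the bench; z up. It holds the yellow objective. The three holders stand in a row about 100 mm apart, in any order.
- holder_yellow: The same yellow-framed holder; origin at the centre of its underside on the bench.
- holder_red_floor (a point): Fixed holder with a red frame on top: black block 62 x 62 x 22 mm with one round upright hole, 34 mm wide, 16 mm deep, open at the top. The point is the centre of the hole's floor, 6 mm above the bench; z up. Empty, and to stay empty. The three holders stand in a row about 100 mm apart, in any order.
- holder_red: The same red-framed holder; origin at the centre of its underside on the bench.
- lens_yellow: The yellow-banded objective, of the same shape, standing in the yellow holder; origin at the centre of its foot. Leave alone.
- dish: Small clear shallow dish, 60 mm wide, 14 mm high; origin at the centre of its underside. Leave alone.
- vial: Small bottle with a blue cap, 32 mm wide, 65 mm high; origin at the centre of its underside. Leave alone.
- driver: Screwdriver with a grey handle, 160 mm long, lying on the bench; origin under its middle. Leave alone.

How it is judged:
By the outcome, as a careful person would: the job done as asked, in the order asked, and still so for the second after the job is handed in, while the arm keeps its last pose, push and grip.
It also fails if it takes over 61 s, if anything falls off the work surface, if the arm or the gripper's body presses on something with over 40 N, if the wrist force passes 120 N, or if a joint passes its speed limit or range.

## Working session

There is one attempt and no reset: what is moved stays moved. The work goes in short steps, Python scripts to look and compute and a shell command to move; the robot and the scene stay as the last step left them, time stands still between calls to the robot, and variables do not carry over. Pictures are saved under pics/ and viewed, and the job is handed in when it is done.

```bash
ls; mkdir -p pics; python3 - <<'E'
from station import status, viewer, bot
import cv2,numpy as np
print(status.observe()); print(bot.tip_extent)
for n in ["scene","side","wrist"]:
    p,d=viewer.capture(n); cv2.imwrite(f"pics/{n}0.png",p[:,:,::-1]); np.save(f"{n}0.npy",d); np.save(f"{n}0p.npy",p)
    c=viewer.get_calibration(n); print(n,{k:np.round(v,4).tolist() for k,v in c.items()}, (d==0).mean())
E
```

```text
pics
{'t': 0.0, 'joint_pos': array([ 1.17899417e+00,  2.87189775e-01,  1.57814947e+00, -1.01693462e-05,
        1.27860344e+00, -1.49979470e-01]), 'joint_velocities': array([ 1.12810034e-04,  1.38352223e-04,  7.61637295e-05, -8.43002688e-05,
       -1.44164879e-03, -1.29365768e-03]), 'joint_torque': array([ 5.75580816e-04, -4.05975723e+01, -2.92629665e+01, -9.76253182e-05,
        5.66947521e-03, -7.86776297e-07]), 'ee_pos': array([0.16136967, 0.65480207, 0.24694596]), 'tcp_rot': array([ 1.20615405e-01,  9.92698617e-01, -1.13347134e-03, -3.09733083e-04]), 'contact_force': array([ 0.50844152, -0.1202061 ,  0.0672746 ]), 'ft_torque': array([0.00204994, 0.006127  , 0.01857297]), 'gripper_width': 0.9963195232438536}
0.017
scene {'mtx': [[549.1153, 0.0, 317.2925], [0.0, 549.1153, 233.5346], [0.0, 0.0, 1.0]], 'dist': [-0.0188, 0.0, 0.0, 0.0, 0.0], 'world_to_cam': [[0.7135, 0.7007, -0.0014, -0.3338], [-0.5664, 0.5779, 0.5876, 0.3069], [0.4125, -0.4184, 0.8092, -1.2617], [0.0, 0.0, 0.0, 1.0]]} 0.003916015625
side {'mtx': [[609.6887, 0.0, 330.8791], [0.0, 609.6887, 246.313], [0.0, 0.0, 1.0]], 'dist': [-0.0913, 0.0, 0.0, 0.0, 0.0], 'world_to_cam': [[0.9985, -0.0544, -0.0079, -0.5701], [0.0341, 0.5004, 0.8651, -0.0632], [-0.0431, -0.8641, 0.5015, -1.198], [0.0, 0.0, 0.0, 1.0]]} 0.00404296875
wrist {'mtx': [[350.516, 0.0, 314.4206], [0.0, 350.516, 235.641], [0.0, 0.0, 1.0]], 'dist': [-0.035, 0.0, 0.0, 0.0, 0.0], 'tool_from_camera': [[0.0001, 0.9606, 0.2779, 0.0714], [1.0, -0.0001, 0.0, 0.001], [0.0, 0.2779, -0.9606, -0.1251], [0.0, 0.0, 0.0, 1.0]]} 0.0039029947916666666
```

View pics/scene0.png

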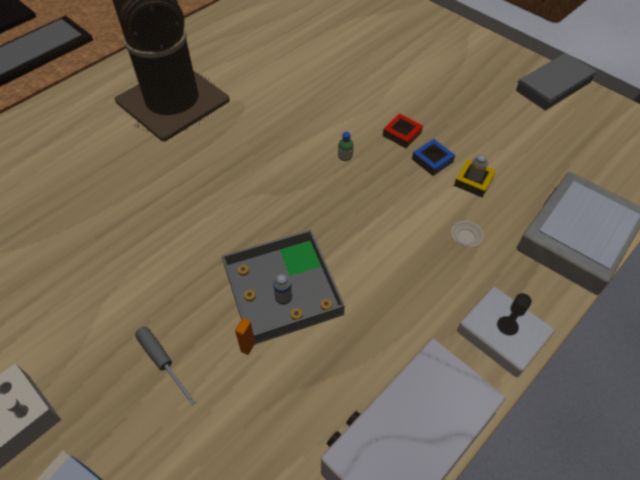

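View pics/side0.png

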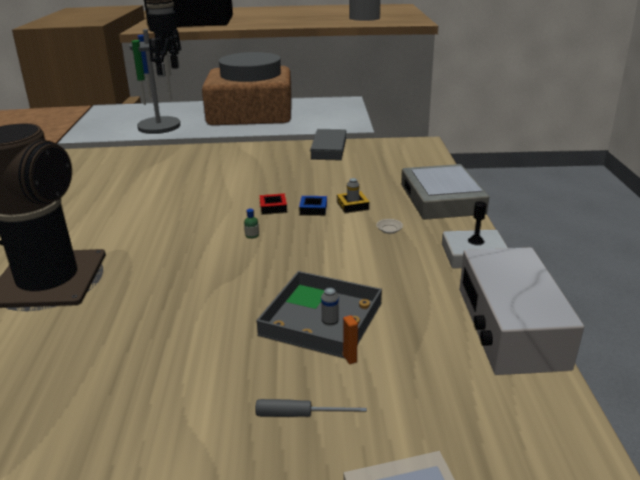

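View pics/wrist0.png

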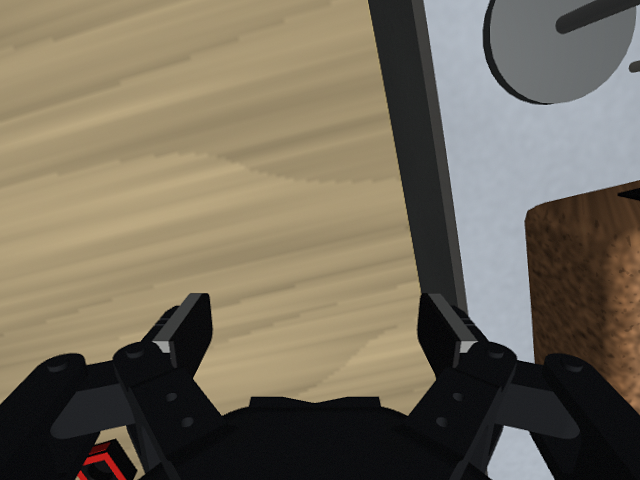

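Scene picture: tray with the orange post at (245,335), green patch (300,258), blue lens (283,288), blue frame (434,156), vial (346,147), yellow lens (480,165), dish (467,234), driver (165,365). Now the measurements.

```bash
cat > h.py <<'E'
import numpy as np,cv2
from station import status,viewer,bot
from scipy.spatial.transform import Rotation as R
def T_wc(name,st=None):
    c=viewer.get_calibration(name)
    if name!="wrist": return np.linalg.inv(c["world_to_cam"]),c
    T=np.eye(4);T[:3,:3]=R.from_quat(st["tcp_rot"]).as_matrix();T[:3,3]=st["ee_pos"]
    return T@c["tool_from_camera"],c
def rays(name,uv,st=None):
    T,c=T_wc(name,st)
    p=cv2.undistortPoints(np.array(uv,float).reshape(-1,1,2),c["mtx"],c["dist"]).reshape(-1,2)
    d=np.c_[p[:,0],-p[:,1],-np.ones(len(p))]
    return T[:3,3],d@T[:3,:3].T
def onz(name,uv,z,st=None):
    o,d=rays(name,uv,st); return o+d*((z-o[2])/d[:,2])[:,None]
def depthpts(name,uv,dep,st=None):
    o,d=rays(name,uv,st); uv=np.array(uv,int).reshape(-1,2); return o+d*dep[uv[:,1],uv[:,0]][:,None]
def hsv(p): return cv2.cvtColor(p,cv2.COLOR_RGB2HSV)
E
python3 - <<'E'
from h import *
for n in ["scene","side"]:
    p=np.load(f"{n}0p.npy");d=np.load(f"{n}0.npy");H=hsv(p)
    M={"orange":cv2.inRange(H,(5,200,90),(13,255,255)),"green":cv2.inRange(H,(50,150,60),(70,255,255)),
       "blue":cv2.inRange(H,(105,130,60),(130,255,255)),"red":cv2.inRange(H,(0,200,80),(4,255,255)),"yellow":cv2.inRange(H,(22,200,100),(30,255,255)),"brass":cv2.inRange(H,(14,130,80),(22,255,255))}
    for k,m in M.items():
        nn,l,s,c=cv2.connectedComponentsWithStats(m)
        for i in range(1,nn):
            if s[i,4]<15: continue
            v,u=np.nonzero(l==i); uv=np.c_[u,v]; P=depthpts(n,uv,d)
            print(n,k,s[i].tolist(),"med",np.median(P,0).round(4),"min",P.min(0).round(3),"max",P.max(0).round(3))
E
python3 - <<'E'
import cv2,numpy as np
p=cv2.imread('pics/scene0.png')
cv2.imwrite('pics/s0z.png',cv2.resize(p[220:370,200:360],None,fx=5,fy=4,interpolation=cv2.INTER_CUBIC)[:600])
E
```

```text
scene green [280, 242, 40, 33, 853] med [ 0.5214 -0.1004  0.0043] min [ 0.483 -0.471 -0.001] max [ 0.932 -0.063  0.84 ]
scene blue [343, 133, 7, 5, 26] med [0.406  0.145  0.0642] min [0.401 0.14  0.061] max [0.411 0.151 0.068]
scene blue [414, 140, 40, 29, 402] med [0.5487 0.2596 0.0219] min [ 0.511 -0.471  0.015] max [0.932 0.298 0.84 ]
scene red [385, 114, 37, 27, 336] med [0.454  0.2781 0.0219] min [ 0.416 -0.471  0.015] max [0.932 0.315 0.84 ]
scene yellow [457, 160, 38, 30, 336] med [0.6482 0.2694 0.0223] min [ 0.604 -0.471  0.013] max [0.932 0.313 0.84 ]
scene brass [0, 0, 125, 110, 5083] med [-0.336  -0.03   -0.0009] min [-0.65  -0.471 -0.008] max [0.932 0.132 0.84 ]
scene brass [177, 0, 37, 15, 288] med [-0.28    0.2717 -0.001 ] min [-0.328 -0.471 -0.006] max [0.932 0.329 0.84 ]
scene brass [238, 265, 10, 9, 63] med [ 0.4707 -0.1933  0.0129] min [ 0.461 -0.471  0.008] max [ 0.932 -0.184  0.84 ]
scene brass [244, 290, 11, 10, 74] med [ 0.5191 -0.2191  0.0126] min [ 0.508 -0.228  0.009] max [ 0.528 -0.209  0.016]
scene brass [321, 299, 11, 10, 74] med [ 0.6251 -0.139   0.0129] 
[... 1039 characters left out ...]
0.86  0.129] max [0.247 0.877 0.143]
side brass [230, 85, 12, 5, 24] med [0.3206 0.862  0.1384] min [0.303 0.854 0.131] max [0.337 0.873 0.145]
side brass [242, 84, 7, 6, 18] med [0.3503 0.8636 0.1378] min [0.34  0.856 0.13 ] max [0.359 0.871 0.145]
side brass [250, 84, 5, 5, 17] med [0.3722 0.8645 0.1385] min [0.365 0.852 0.131] max [0.378 0.873 0.144]
side brass [337, 191, 32, 14, 180] med [0.6344 0.2698 0.0209] min [ 0.52  -1.035 -0.003] max [0.679 0.366 0.651]
side brass [360, 299, 9, 8, 40] med [ 0.6238 -0.1425  0.0118] min [ 0.615 -0.148  0.001] max [ 0.633 -0.116  0.014]
side brass [353, 316, 6, 7, 20] med [ 0.6056 -0.1868  0.0114] min [ 0.6   -0.195  0.009] max [ 0.608 -0.175  0.014]
```

View pics/s0z.png

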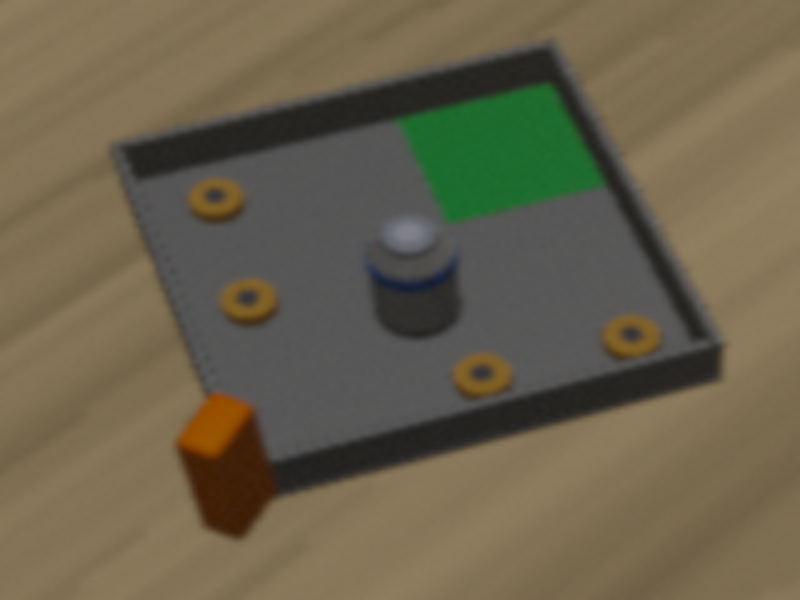

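```bash
python3 - <<'E'
from h import *
n="scene"
for n in ["scene","side"]:
    p=np.load(f"{n}0p.npy");H=hsv(p)
    def big(m):
        cs,_=cv2.findContours(m,cv2.RETR_EXTERNAL,cv2.CHAIN_APPROX_NONE); return max(cs,key=cv2.contourArea).reshape(-1,2)
    for k,lo,hi,z in [("green",(50,150,60),(70,255,255),.004),("blue",(105,120,60),(130,255,255),.022),("red",(0,200,80),(4,255,255),.022),("yellow",(22,180,80),(30,255,255),.022)]:
        c=big(cv2.inRange(H,lo,hi)); P=onz(n,c,z)
        r=cv2.minAreaRect((P[:,:2]*1000).astype(np.float32)); print(n,k,r, cv2.boxPoints(r).round(1).tolist())
z=lambda a:[[x/5+200-.4,y/4+220-.4] for x,y in a]
print("rim",onz("scene",z([(112,148),(553,43),(722,345)]),.034).round(4))
print("posttop",onz("scene",z([(213,393),(258,408),(180,437),(213,455)]),.084).round(4))
print("nose",onz("scene",z([(408,232)]),.068).round(4))
p=cv2.imread('pics/side0.png'); cv2.imwrite('pics/side0z.png',cv2.resize(p[260:380,250:410],None,fx=5,fy=5,interpolation=cv2.INTER_CUBIC))
E
```

```text
scene green ((520.6890869140625, -99.6660385131836), (58.31673812866211, 58.521392822265625), 64.47171783447266) [[481.70001220703125, -113.4000015258789], [534.5, -138.60000610351562], [559.7000122070312, -86.0], [506.8999938964844, -60.70000076293945]]
scene blue ((545.6532592773438, 264.2930908203125), (61.672767639160156, 64.93141174316406), 83.83318328857422) [[510.1000061035156, 237.10000610351562], [574.5999755859375, 230.10000610351562], [581.2000122070312, 291.5], [516.7000122070312, 298.3999938964844]]
scene red ((450.2140808105469, 281.54498291015625), (63.92629623413086, 61.90673828125), 5.511388778686523) [[415.3999938964844, 309.29998779296875], [421.3999938964844, 247.6999969482422], [485.0, 253.8000030517578], [479.1000061035156, 315.3999938964844]]
scene yellow ((639.6188354492188, 277.6405334472656), (62.44731903076172, 62.88752746582031), 13.531437873840332) [[601.9000244140625, 300.8999938964844], [616.5999755859375, 239.8000030517578], [677.2999877929688, 254.39999389648438], [662.5999755859375, 315.5]]
side green ((520.8418579101562, -99.88609313964844), (56.478
[... 476 characters left out ...]
.3359680175781), (56.39415740966797, 56.4249267578125), 5.604186534881592) [[416.3999938964844, 302.70001220703125], [421.8999938964844, 246.5], [478.0, 252.0], [472.5, 308.20001220703125]]
side yellow ((636.570556640625, 273.4767150878906), (60.424461364746094, 58.54521560668945), 13.903865814208984) [[600.2000122070312, 294.6000061035156], [614.2999877929688, 237.8000030517578], [672.9000244140625, 252.3000030517578], [658.9000244140625, 309.20001220703125]]
rim [[ 0.4367 -0.208   0.034 ]
 [ 0.5072 -0.0585  0.034 ]
 [ 0.6568 -0.1292  0.034 ]]
posttop [[ 0.5767 -0.2749  0.084 ]
 [ 0.5913 -0.2695  0.084 ]
 [ 0.5836 -0.2941  0.084 ]
 [ 0.5963 -0.292   0.084 ]]
nose [[ 0.5591 -0.1775  0.068 ]]
```

View pics/side0z.png

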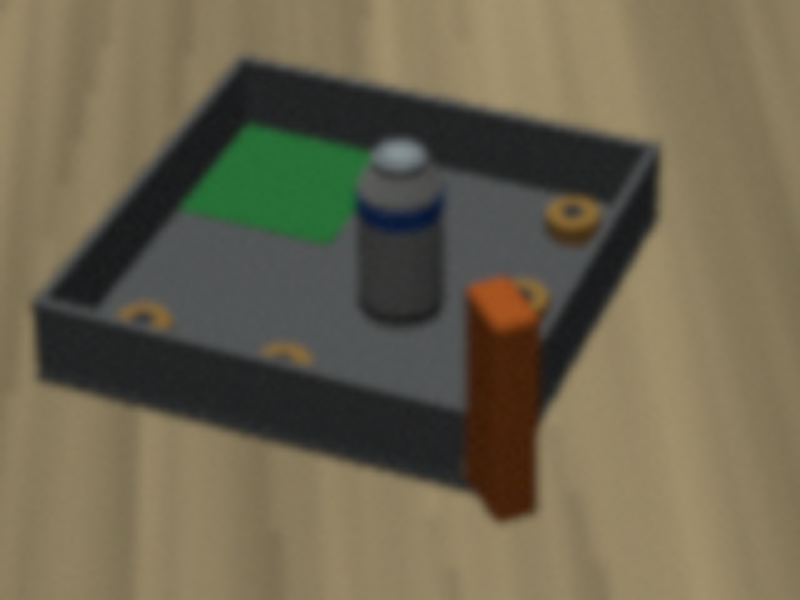

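```bash
cat >> h.py <<'E'
def totool(target,st=None,off=0):
    "world delta from measured TCP to target, expressed in tool axes"
    st=st or status.observe(); return R.from_quat(st["tcp_rot"]).inv().apply(np.array(target)-st["ee_pos"])
E
python3 - <<'E'
from h import *
print(onz("side",[[250+401/5-.4,260+152/5-.4]],.068))
print(totool([.559,-.178,.17]).round(4))
E
```

```text
[[ 0.56000922 -0.17768077  0.068     ]]
[-0.5855 -0.7133  0.0784]
```

```bash
python3 -m pendant '[-0.027,-0.023,0,0,0,0,0.085, -0.027,-0.023,0,0,0,0,0.085, -0.027,-0.023,0,0,0,0,0.085, -0.027,-0.023,0,0,0,0,0.085, -0.027,-0.023,0,0,0,0,0.085, -0.027,-0.023,0,0,0,0,0.085, -0.027,-0.023,0,0,0,0,0.085, -0.027,-0.023,0,0,0,0,0.085, -0.027,-0.023,0,0,0,0,0.085, -0.027,-0.023,0,0,0,0,0.085, -0.027,-0.023,0,0,0,0,0.085, -0.027,-0.023,0,0,0,0,0.085, -0.027,-0.023,0,0,0,0,0.085, -0.027,-0.023,0,0,0,0,0.085]'; python3 - <<'E'
from h import *
print(totool([.559,-.178,.17]).round(4))
E
```

```text
t: 1.32
ee_pos: [0.452, 0.2506, 0.2482]
tcp_rot: [0.121, 0.993, -0.0, -0.0]
contact_force: [0.9, 0.7, 0.1]
gripper_width: 0.997
[-0.2065 -0.3905  0.0782]
```

```bash
python3 - <<'E'
from h import *
st=status.observe();p,d=viewer.capture("wrist");cv2.imwrite("pics/w1.png",p[:,:,::-1])
np.savez("w1.npz",p=p,d=d,pos=st["ee_pos"],rot=st["tcp_rot"])
E
python3 -m pendant '[-0.0172,-0.0325,0.0065,0,0,0,0.085, -0.0172,-0.0325,0.0065,0,0,0,0.085, -0.0172,-0.0325,0.0065,0,0,0,0.085, -0.0172,-0.0325,0.0065,0,0,0,0.085, -0.0172,-0.0325,0.0065,0,0,0,0.085, -0.0172,-0.0325,0.0065,0,0,0,0.085, -0.0172,-0.0325,0.0065,0,0,0,0.085, -0.0172,-0.0325,0.0065,0,0,0,0.085, -0.0172,-0.0325,0.0065,0,0,0,0.085, -0.0172,-0.0325,0.0065,0,0,0,0.085, -0.0172,-0.0325,0.0065,0,0,0,0.085, -0.0172,-0.0325,0.0065,0,0,0,0.085, 0,0,0,0,0,0,0.085]'; python3 - <<'E'
from h import *
st=status.observe();p,d=viewer.capture("wrist");cv2.imwrite("pics/w2.png",p[:,:,::-1])
np.savez("w2.npz",p=p,d=d,pos=st["ee_pos"],rot=st["tcp_rot"]);print(st["ee_pos"])
E
```

```text
t: 2.45
ee_pos: [0.5588, -0.1811, 0.1688]
tcp_rot: [0.123, 0.992, -0.001, -0.0]
contact_force: [-0.6, -0.5, 0.9]
gripper_width: 0.994
[ 0.55878129 -0.18111707  0.16882391]
```

View pics/w1.png

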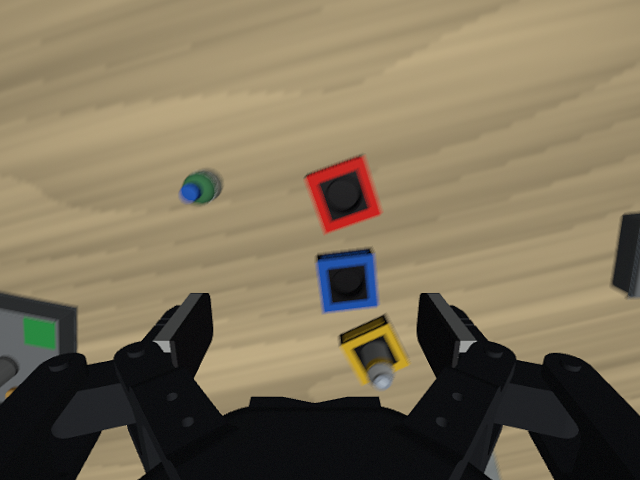

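View pics/w2.png

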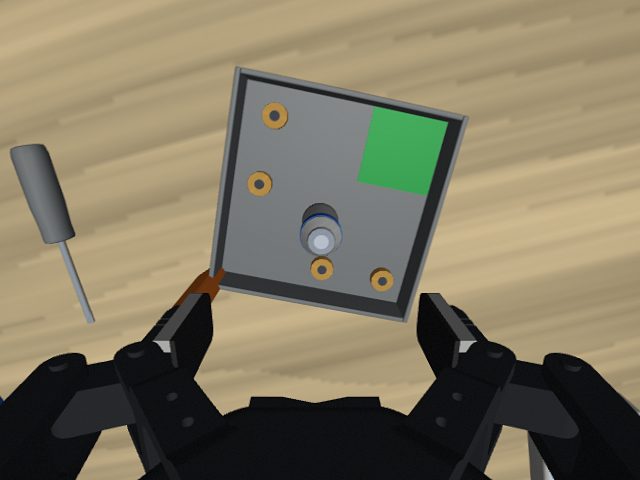

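w1 shows the blue frame centred at (347,281) with its hole at (348,284); w2 shows the tray from above, lens nose at (320,241), rim corners (238,68), (467,117), (407,320), and the post at (205,285).

```bash
python3 - <<'E'
from h import *
a=np.load("w1.npz");s1=dict(ee_pos=a["pos"],tcp_rot=a["rot"]);p1=a["p"];H=hsv(p1)
for k,lo,hi in [("blue",(105,150,90),(130,255,255)),("red",(0,200,120),(4,255,255))]:
    m=cv2.inRange(H,lo,hi); m[:, :250]=0
    cs,hi_=cv2.findContours(m,cv2.RETR_CCOMP,cv2.CHAIN_APPROX_NONE)
    for c in cs:
        if len(c)>60:
            P=onz("wrist",c.reshape(-1,2),.022,s1);r=cv2.minAreaRect((P[:,:2]*1000).astype(np.float32));print(k,np.round(r[0],1),np.round(r[1],1),r[2])
m=(p1.max(2)<35).astype(np.uint8)[265:303,330:366]
v,u=np.nonzero(cv2.morphologyEx(m,cv2.MORPH_OPEN,np.ones((3,3))));print("hole dark centroid",u.mean()+330,v.mean()+265)
a=np.load("w2.npz");s2=dict(ee_pos=a["pos"],tcp_rot=a["rot"]);p2=a["p"];H=hsv(p2)
print("rim",onz("wrist",[(238,68),(467,117),(407,320.5)],.034,s2).round(4))
m=cv2.inRange(H,(50,120,60),(75,255,255));cs,_=cv2.findContours(m,cv2.RETR_EXTERNAL,cv2.CHAIN_APPROX_NONE);c=max(cs,key=cv2.contourArea).reshape(-1,2)
P=onz("wrist",c,.004,s2);print("green",cv2.minAreaRect((P[:,:2]*1000).astype(np.float32)))
g=cv2.cvtColor(p2,cv2.COLOR_RGB2GRAY)[225:260,300:342]
m=(g>165).astype(np.uint8);cs,_=cv2.findContours(m,cv2.RETR_EXTERNAL,cv2.CHAIN_APPROX_NONE);c=max(cs,key=cv2.contourArea)
e=cv2.minEnclosingCircle(c);print(e);print("nose",onz("wrist",[(e[0][0]+300,e[0][1]+225)],.068,s2))
def z(p,y0,y1,x0,x1,n): cv2.imwrite(n,cv2.resize(p[y0:y1,x0:x1,::-1],None,fx=6,fy=6,interpolation=cv2.INTER_CUBIC))
z(p2,195,295,280,410,"pics/w2z.png"); z(p1,240,330,300,420,"pics/w1z.png")
E
```

```text
blue [541.5 266.4] [58.5 62.6] 83.5969467163086
blue [543.3 266. ] [41.5 41.7] 83.5022964477539
red [446.7 282.7] [61.7 57.3] 5.938382625579834
red [447.2 283. ] [44.6 45.5] 5.858474254608154
hole dark centroid 347.5344506517691 283.7886405959032
rim [[ 0.434  -0.2029  0.034 ]
 [ 0.504  -0.0549  0.034 ]
 [ 0.6528 -0.1245  0.034 ]]
green ((519.6779174804688, -97.85011291503906), (60.287254333496094, 60.003047943115234), 64.57115936279297)
((20.850515365600586, 16.592782974243164), 7.324858665466309)
nose [[ 0.55814661 -0.17568292  0.068     ]]
```

View pics/w2z.png

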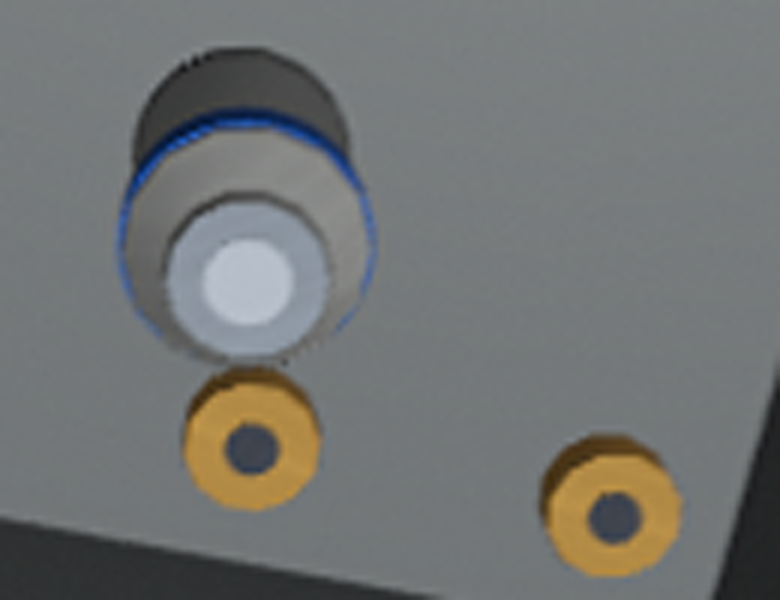

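View pics/w1z.png

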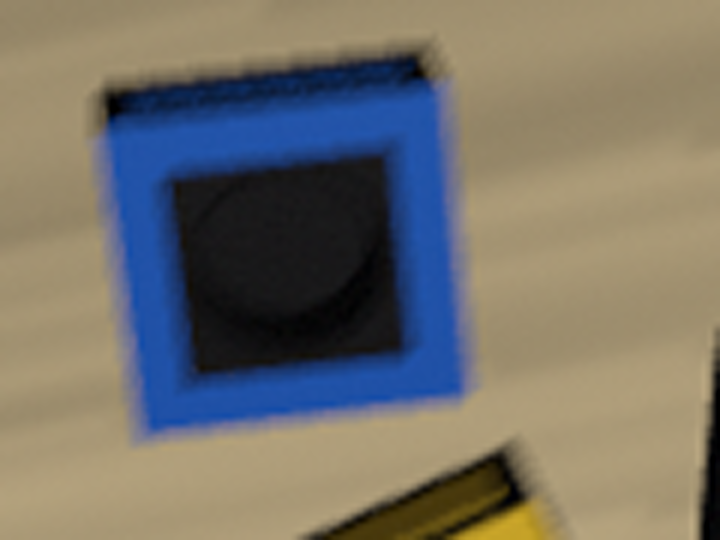

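```bash
python3 -m pendant '[0.0008,0.002,0.015,0,0,0,0.085, 0.0007,0.0016,0.02,0,0,0,0.07, 0,0,0.02,0,0,0,0.06, 0,0,0.02,0,0,0,0.055, 0,0,0.02,0,0,0,0.05, 0,0,0.015,0,0,0,0.05, 0,0,0.01,0,0,0,0.05, 0,0,0.004,0,0,0,0.05, 0,0,0,0,0,0,0.045, 0,0,0,0,0,0,0.045]' 35
python3 - <<'E'
from h import *
print(totool([.5583,-.1765,.044]).round(4))
st=status.observe();p,d=viewer.capture("wrist");cv2.imwrite("pics/w3.png",p[:,:,::-1])
E
```

```text
t: 3.33
ee_pos: [0.5584, -0.1717, 0.0471]
tcp_rot: [0.12, 0.993, -0.0, 0.0]
contact_force: [0.1, -0.1, -0.7]
gripper_width: 0.531
[-0.001  -0.0046  0.0031]
```

View pics/w3.png

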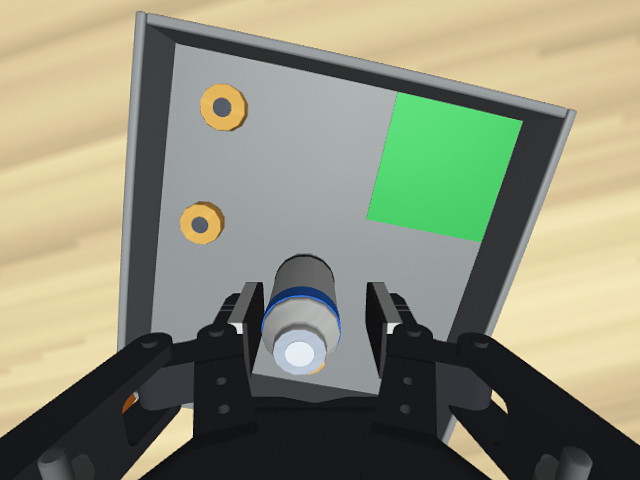

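w3: the lens nose at (299,352) sits left of the jaw centre (316), matching the −4.6 mm tool-y residual; I correct, then close.

```bash
python3 -m pendant '[-0.0005,-0.0022,0.0015,0,0,0,0.045, -0.0005,-0.0022,0.0015,0,0,0,0.045, 0,0,0,0,0,0,0.045]' 35
python3 - <<'E'
from h import *
print(totool([.5583,-.1765,.044]).round(4))
st=status.observe();p,d=viewer.capture("wrist");cv2.imwrite("pics/w4.png",p[:,:,::-1])
E
```

```text
t: 3.63
ee_pos: [0.5581, -0.1772, 0.0438]
tcp_rot: [0.121, 0.993, -0.0, 0.0]
contact_force: [-0.1, 1.1, 0.1]
gripper_width: 0.527
[-0.      0.0007 -0.0002]
```

View pics/w4.png

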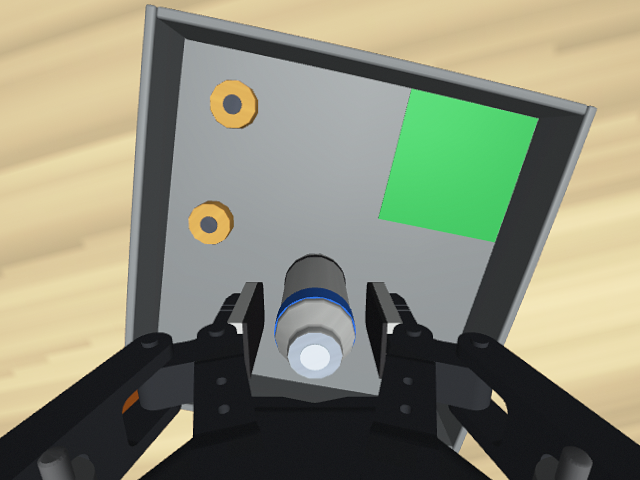

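w4: the lens (315,357) is now centred between the pads.

```bash
python3 -m pendant '[0,0,0,0,0,0,0.035, 0,0,0,0,0,0,0.027, 0,0,0,0,0,0,0.02, 0,0,0,0,0,0,0.02, 0,0,0,0,0,0,0.02, 0,0,0,0,0,0,0.02]' 35
python3 -m pendant '[0,0,-0.005,0,0,0,0.02, 0,0,-0.01,0,0,0,0.02, 0,0,-0.015,0,0,0,0.02, 0,0,-0.02,0,0,0,0.02, 0,0,-0.02,0,0,0,0.02, 0,0,-0.02,0,0,0,0.02, 0,0,-0.01,0,0,0,0.02, 0,0,0,0,0,0,0.02]'
python3 - <<'E'
from h import *
print(totool([.545,.2655,.144]).round(4))
st=status.observe();p,d=viewer.capture("wrist");cv2.imwrite("pics/w5.png",p[:,:,::-1])
E
```

```text
t: 4.18
ee_pos: [0.5581, -0.1767, 0.0436]
tcp_rot: [0.121, 0.993, -0.0, 0.0]
contact_force: [0.6, 0.3, 1.4]
gripper_width: 0.343
t: 4.85
ee_pos: [0.5595, -0.1773, 0.1469]
tcp_rot: [0.121, 0.993, -0.001, 0.003]
contact_force: [1.1, -0.9, -0.6]
gripper_width: 0.338
[0.12   0.4264 0.0016]
```

View pics/w5.png

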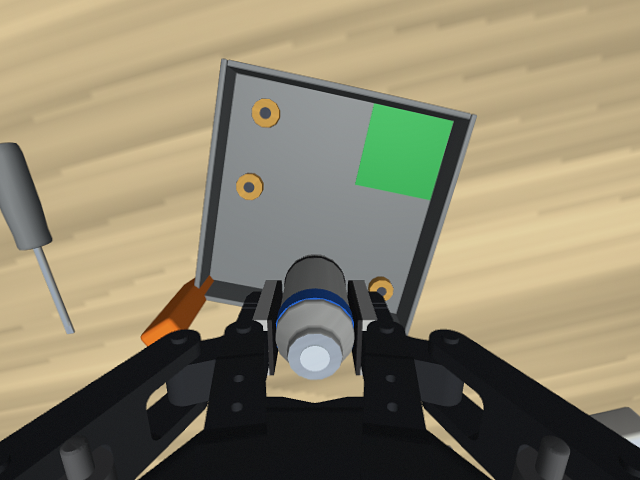

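w5: the lens is held upright between the pads, clear of the tray, and the nuts are undisturbed.

```bash
python3 -m pendant '[0.0043,0.015,0,0,0,0,0.02, 0.0086,0.0305,0,0,0,0,0.02, 0.0086,0.0305,0,0,0,0,0.02, 0.0086,0.0305,0,0,0,0,0.02, 0.0086,0.0305,0,0,0,0,0.02, 0.0086,0.0305,0,0,0,0,0.02, 0.0086,0.0305,0,0,0,0,0.02, 0.0086,0.0305,0,0,0,0,0.02, 0.0086,0.0305,0,0,0,0,0.02, 0.0086,0.0305,0,0,0,0,0.02, 0.0086,0.0305,0,0,0,0,0.02, 0.0086,0.0305,0,0,0,0,0.02, 0.0086,0.0305,0,0,0,0,0.02, 0.0086,0.0305,0.01,0,0,0,0.02, 0.0043,0.015,0.02,0,0,0,0.02, 0,0,0.02,0,0,0,0.02, 0,0,0,0,0,0,0.02, 0,0,0,0,0,0,0.02, 0,0,0,0,0,0,0.02]'
python3 - <<'E'
from h import *
print(totool([.544,.265,.046]).round(4))
for n in ["wrist","scene","side"]:
    st=status.observe();p,d=viewer.capture(n);cv2.imwrite(f"pics/{n}6.png",p[:,:,::-1]); 
    if n=="wrist": cv2.imwrite("pics/w6z.png",cv2.resize(p[120:480,200:440,::-1],None,fx=1.6,fy=1.6))
    if n=="scene": cv2.imwrite("pics/s6z.png",cv2.resize(p[80:200,360:510,::-1],None,fx=5,fy=5,interpolation=cv2.INTER_CUBIC))
    if n=="side": cv2.imwrite("pics/d6z.png",cv2.resize(p[130:230,240:380,::-1],None,fx=5,fy=5,interpolation=cv2.INTER_CUBIC))
    print(st["ee_pos"])
E
```

```text
t: 6.48
ee_pos: [0.5426, 0.2662, 0.093]
tcp_rot: [0.121, 0.993, -0.0, -0.001]
contact_force: [0.2, -0.6, -1.4]
gripper_width: 0.34
[-0.0017 -0.0008  0.047 ]
[0.54259776 0.26624744 0.09300914]
[0.54342094 0.26621738 0.09402586]
[0.54383985 0.26613705 0.09456515]
```

View pics/wrist6.png

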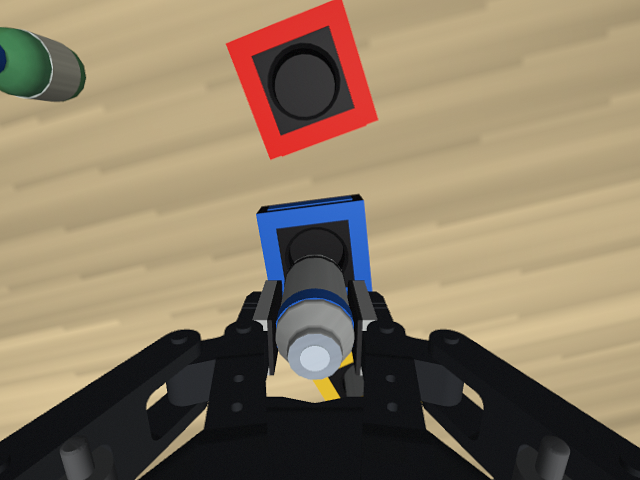

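View pics/s6z.png

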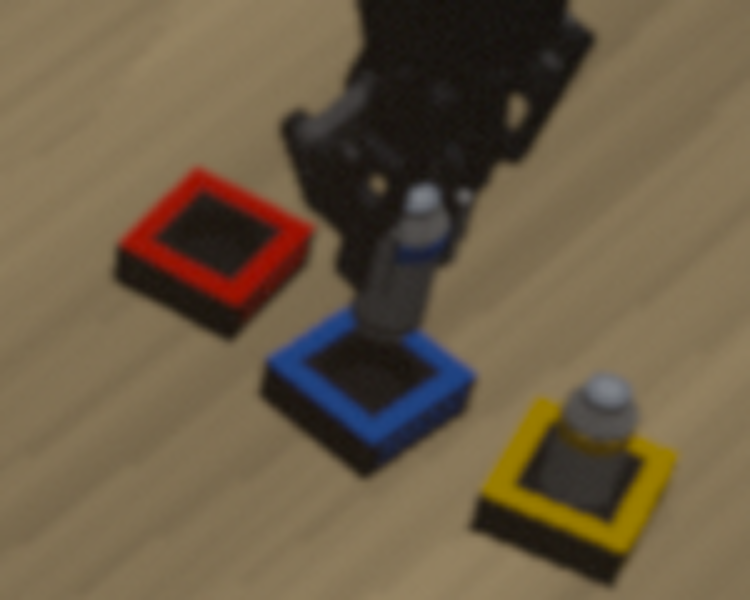

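View pics/d6z.png

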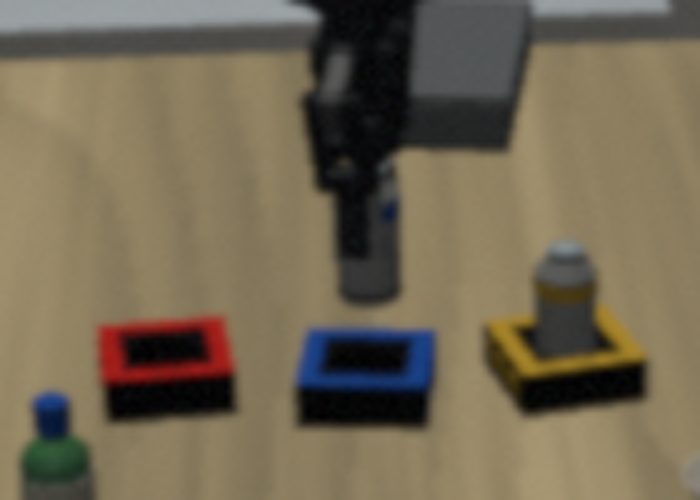

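w6: lens held upright at (314,358) with the blue hole visible just behind it (316,248); the scene and side views show it above the blue holder. I now measure the offset between lens and hole in each view.

```bash
python3 - <<'E'
from h import *
I=dict(ee_pos=np.zeros(3),tcp_rot=np.array([0,0,0,1.])) # tool frame
p=cv2.imread("pics/wrist6.png")[:,:,::-1]
def tz(uv,z): return onz("wrist",uv,z,I)
g=cv2.cvtColor(p,cv2.COLOR_RGB2GRAY)[325:385,280:350]
m=(g>200).astype(np.uint8);cs,_=cv2.findContours(m,cv2.RETR_EXTERNAL,cv2.CHAIN_APPROX_NONE);e=cv2.minEnclosingCircle(max(cs,key=cv2.contourArea));print("nosepx",e[0][0]+280,e[0][1]+325,e[1])
print("nose tool",tz([(e[0][0]+280,e[0][1]+325)],-.024).round(4))
zt=.0935-.022
m=cv2.inRange(hsv(p),(105,150,120),(130,255,255));m[290:]=0
v,u=np.nonzero(m); 
P=tz(np.c_[u,v],zt)
cv2.imwrite("pics/bm.png",cv2.resize(m[180:300,230:400],None,fx=4,fy=4))
E
```

```text
nosepx 314.1785697937012 357.5 14.257797241210938
nose tool [[-0.0004  0.0009 -0.024 ]]
```

```bash
python3 - <<'E'
import cv2
p=cv2.imread("pics/wrist6.png");cv2.imwrite("pics/w6zz.png",cv2.resize(p[185:305,240:390],None,fx=5,fy=5,interpolation=cv2.INTER_CUBIC))
E
```

```text
(no output)
```

View pics/w6zz.png

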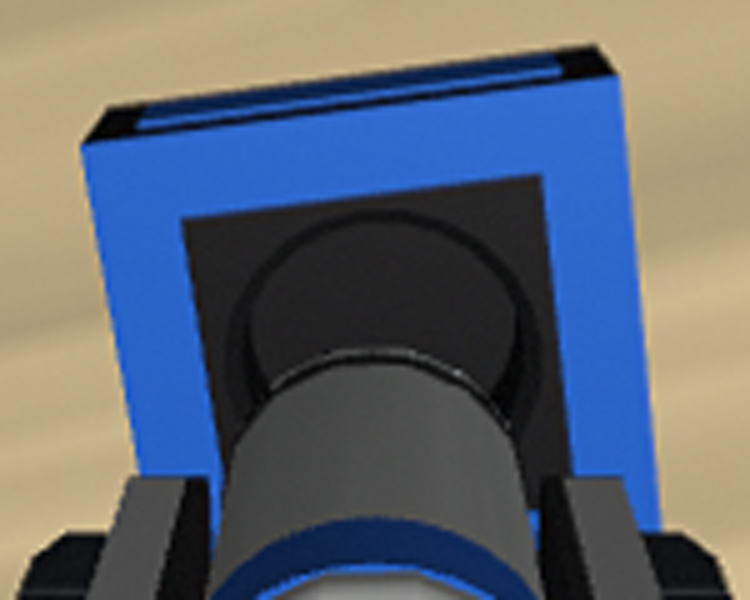

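```bash
python3 - <<'E'
from h import *
I=dict(ee_pos=np.zeros(3),tcp_rot=np.array([0,0,0,1.]))
tz=lambda uv,z: onz("wrist",[(a/5+239.6,b/5+184.6) for a,b in uv],z,I)[:,:2]*1000
for zt in (.0705,.0715,.0725):
    o=tz([(83,147),(622,75),(183,218),(541,176)],zt)
    for a,b,h in ((o[0],o[1],31),(o[2],o[3],np.linalg.norm(o[2]-o[3])/2)):
        d=(b-a)/np.linalg.norm(b-a); n=np.array([-d[1],d[0]]); c=(a+b)/2; 
        if n[0]>0: n=-n
        print(zt,np.linalg.norm(b-a).round(1),"centre",(c+n*h).round(2))
    q=tz([(385,210),(227,350),(541,350),(270,258),(500,258)],zt)
    A=np.c_[2*q,np.ones(len(q))];s=np.linalg.lstsq(A,(q**2).sum(1),rcond=None)[0];print("rim circle",s[:2].round(2),np.sqrt(s[2]+s[0]**2+s[1]**2).round(2))
q=tz([(375,350),(300,378),(450,378),(262,410),(495,412)],.040)
A=np.c_[2*q,np.ones(len(q))];s=np.linalg.lstsq(A,(q**2).sum(1),rcond=None)[0];print("foot circle",s[:2].round(2),np.sqrt(s[2]+s[0]**2+s[1]**2).round(2)); print("foot top arc -15:",q[0]-[15,0])
# fixed cams
o=lambda n,uv,z:(onz(n,uv,z)[:,:2]*1000).round(1)
z5=lambda a,x0,y0:[(x/5+x0-.4,y/5+y0-.4) for x,y in a]
fr=o("scene",z5([(355,308),(475,378),(375,445),(268,365)],360,80),.022);print("scene holder",fr.mean(0),"nose",o("scene",z5([(423,192)],360,80),.1175),"tcp 543.4 266.2")
E
```

```text
0.0705 61.8 centre [1.16 2.5 ]
0.0705 41.5 centre [1.2  1.99]
rim circle [1.63 2.16] 18.6
0.0715 62.2 centre [0.96 2.48]
0.0715 41.7 centre [0.84 1.99]
rim circle [1.28 2.17] 18.69
0.0725 62.5 centre [0.75 2.47]
0.0725 42.0 centre [0.48 2.  ]
rim circle [0.92 2.17] 18.79
foot circle [-0.47  1.25] 13.94
foot top arc -15: [-1.16499663  1.04769889]
scene holder [544.475 262.6  ] nose [[545.9 268.9]] tcp 543.4 266.2
```

```bash
python3 - <<'E'
from h import *
print(status.observe()["ee_pos"],totool([.5413,.2677,.069]).round(4))
E
python3 -m pendant '[0,0,0,0,0,0,0.02]'
python3 - <<'E'
from h import *
print(totool([.5413,.2677,.069]).round(4))
E
```

```text
[0.5439931  0.26609915 0.09474572] [0.0031 0.0009 0.0257]
t: 6.72
ee_pos: [0.5439, 0.2661, 0.0947]
tcp_rot: [0.121, 0.993, 0.0, 0.001]
contact_force: [0.2, -0.1, -1.0]
gripper_width: 0.337
[0.003  0.0009 0.0257]
```

```bash
python3 -m pendant '[0.0015,0.0005,0.006,0,0,0,0.02, 0.0015,0.0004,0.008,0,0,0,0.02, 0,0,0.008,0,0,0,0.02, 0,0,0.0035,0,0,0,0.02, 0,0,0,0,0,0,0.02, 0,0,0,0,0,0,0.02, 0,0,0,0,0,0,0.02]'
python3 - <<'E'
from h import *
n="wrist"
st=status.observe();p,d=viewer.capture(n);cv2.imwrite(f"pics/{n}7.png",p[:,:,::-1]);cv2.imwrite("pics/w7z.png",cv2.resize(p[225:345,240:390,::-1],None,fx=5,fy=5,interpolation=cv2.INTER_CUBIC));print(st["ee_pos"])
n="side";p,d=viewer.capture(n);cv2.imwrite("pics/d7z.png",cv2.resize(p[130:230,240:380,::-1],None,fx=5,fy=5,interpolation=cv2.INTER_CUBIC))
n="scene";p,d=viewer.capture(n);cv2.imwrite("pics/s7z.png",cv2.resize(p[80:200,360:510,::-1],None,fx=5,fy=5,interpolation=cv2.INTER_CUBIC))
E
```

```text
t: 7.3
ee_pos: [0.5405, 0.268, 0.0679]
tcp_rot: [0.121, 0.993, 0.0, 0.0]
contact_force: [-0.1, -0.2, -0.6]
gripper_width: 0.339
[0.540521   0.26804467 0.0678553 ]
```

View pics/w7z.png

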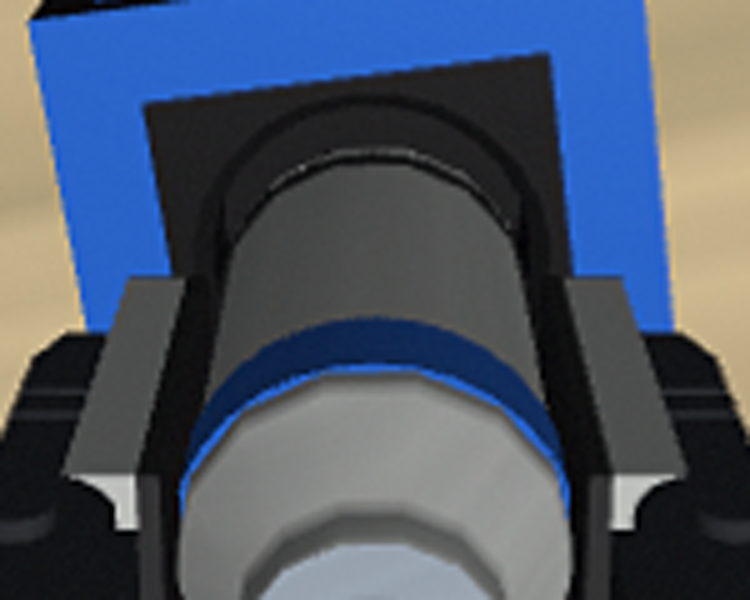

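View pics/d7z.png

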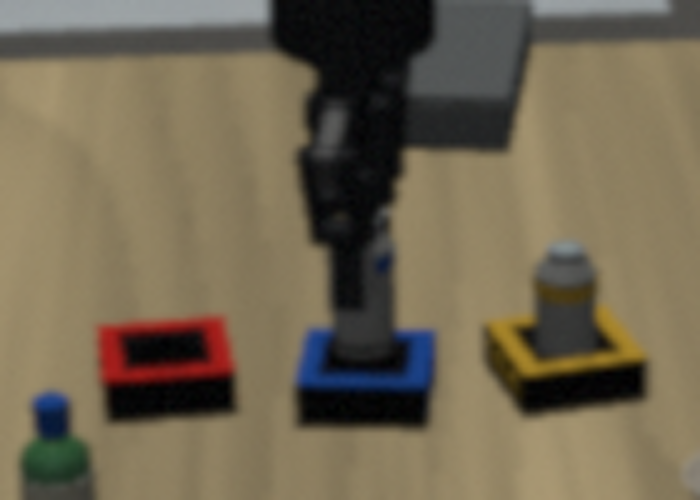

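View pics/s7z.png

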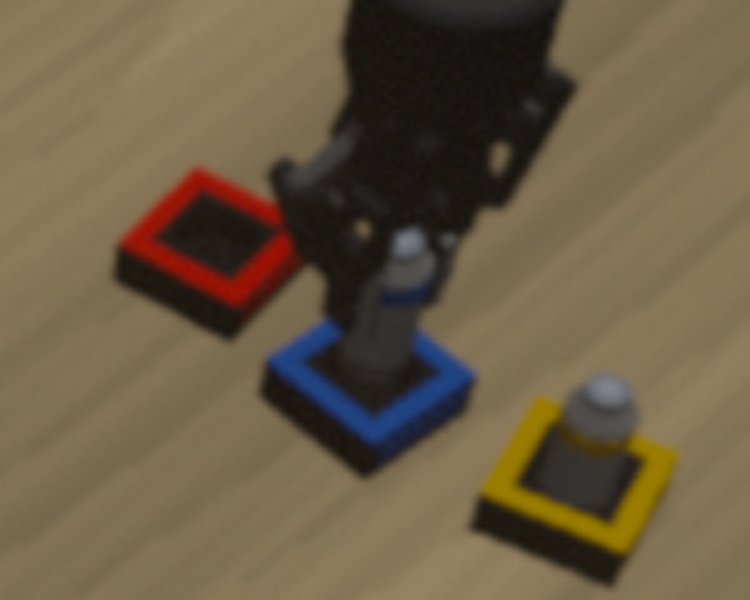

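```bash
python3 - <<'E'
from h import *
I=dict(ee_pos=np.zeros(3),tcp_rot=np.array([0,0,0,1.]))
tz=lambda uv,z: onz("wrist",[(a/5+239.6,b/5+224.6) for a,b in uv],z,I)[:,:2]*1000
def circ(q):
    A=np.c_[2*q,np.ones(len(q))];s=np.linalg.lstsq(A,(q**2).sum(1),rcond=None)[0];return s[:2].round(2),np.sqrt(s[2]+s[0]**2+s[1]**2).round(2)
for zt in (.0448,.0458,.0468):
    o=tz([(145,103),(548,53)],zt);a,b=o;d=(b-a)/np.linalg.norm(b-a); n=np.array([-d[1],d[0]]);n=n if n[0]<0 else -n;print(zt,np.linalg.norm(b-a),((a+b)/2+n*21).round(2))
    q=tz([(370,94),(275,125),(465,120),(195,240),(548,232),(222,175),(517,165)],zt);print(circ(q),q[0]-[17,0])
q=tz([(375,150),(300,168),(450,168),(270,190),(480,187)],.040);print("foot",circ(q),q[0]-[15,0], tz([(222,270),(525,270)],.030))
print(status.observe()["ee_pos"])
E
```

```text
0.0448 41.2175196296671 [-0.96  0.77]
(array([-0.66,  0.82]), np.float64(18.63)) [1.17613037 0.542365  ]
0.0458 41.46007594997777 [-1.27  0.76]
(array([-1.09,  0.82]), np.float64(18.74)) [0.86265507 0.53991272]
0.0468 41.70263227028845 [-1.57  0.74]
(array([-1.51,  0.82]), np.float64(18.85)) [0.54917976 0.53746044]
foot (array([-1.76,  1.16]), np.float64(15.6)) [-1.16653006  1.04891845] [[  5.18089055 -13.58259329]
 [  5.18292152  15.38761396]]
[0.5407266  0.26812391 0.06828029]
```

Lens and hole agree within about 0.5 mm, so I insert slowly.

```bash
python3 -m pendant '[0,0,0.003,0,0,0,0.02, 0,0,0.003,0,0,0,0.02, 0,0,0.003,0,0,0,0.02, 0,0,0.003,0,0,0,0.02, 0,0,0,0,0,0,0.02, 0,0,0,0,0,0,0.02]'
python3 -m pendant '[0,0,0.002,0,0,0,0.02, 0,0,0.002,0,0,0,0.02, 0,0,0.002,0,0,0,0.02, 0,0,0.0015,0,0,0,0.02, 0,0,0,0,0,0,0.02, 0,0,0,0,0,0,0.02]'
```

```text
t: 7.95
ee_pos: [0.5401, 0.2679, 0.0553]
tcp_rot: [0.121, 0.993, -0.0, -0.0]
contact_force: [0.8, 0.4, -1.8]
gripper_width: 0.337
t: 8.45
ee_pos: [0.5402, 0.268, 0.0482]
tcp_rot: [0.121, 0.993, -0.0, -0.0]
contact_force: [0.5, 0.2, -0.5]
gripper_width: 0.334
```

```bash
python3 -m pendant '[0,0,0.001,0,0,0,0.02, 0,0,0.001,0,0,0,0.02, 0,0,0,0,0,0,0.02, 0,0,0,0,0,0,0.02]'
python3 - <<'E'
from h import *
n="wrist"
st=status.observe();p,d=viewer.capture(n);cv2.imwrite(f"pics/{n}8.png",p[:,:,::-1]);print(st["ee_pos"],st["contact_force"])
n="side";p,d=viewer.capture(n);cv2.imwrite("pics/d8z.png",cv2.resize(p[130:230,240:380,::-1],None,fx=5,fy=5,interpolation=cv2.INTER_CUBIC))
E
```

```text
t: 8.78
ee_pos: [0.5403, 0.268, 0.0463]
tcp_rot: [0.121, 0.993, -0.0, -0.0]
contact_force: [0.1, -0.0, -1.5]
gripper_width: 0.34
[0.54031043 0.2679792  0.04628096] [ 0.09448309 -0.01859242 -1.48652958]
```

View pics/wrist8.png

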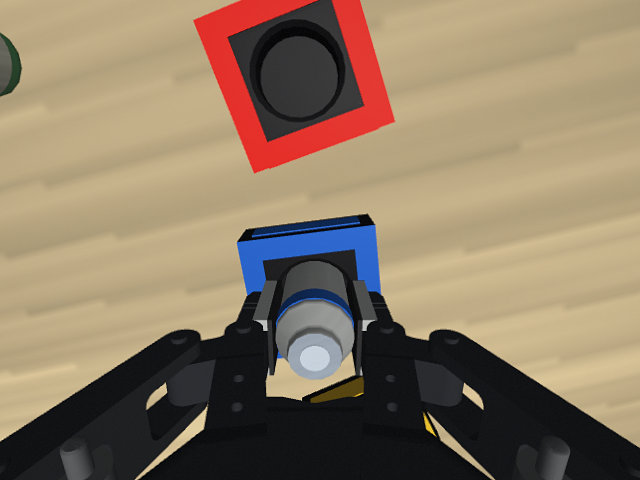

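View pics/d8z.png

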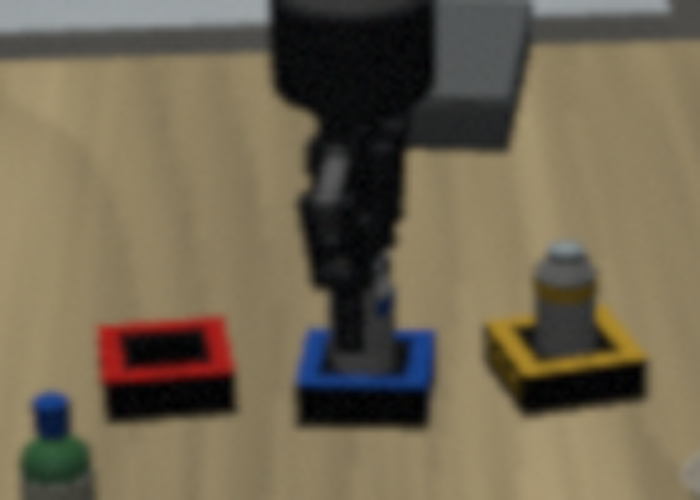

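The lens sits inside the hole (side view: barrel base swallowed by the frame); I go down the last bit until contact.

```bash
python3 -m pendant '[0,0,0.0007,0,0,0,0.02, 0,0,0,0,0,0,0.02, 0,0,0,0,0,0,0.02]'
python3 -m pendant '[0,0,0.0005,0,0,0,0.02, 0,0,0,0,0,0,0.02, 0,0,0,0,0,0,0.02]'
```

```text
t: 9.13
ee_pos: [0.5404, 0.268, 0.0456]
tcp_rot: [0.121, 0.993, 0.0, 0.0]
contact_force: [1.2, -0.2, -0.3]
gripper_width: 0.341
t: 9.38
ee_pos: [0.5405, 0.268, 0.0456]
tcp_rot: [0.121, 0.993, -0.0, 0.0]
contact_force: [-1.2, 0.0, 3.0]
gripper_width: 0.341
```

Force rises to about 3 N and z stalls, so the foot is on the floor. Release.

```bash
python3 -m pendant '[0,0,0,0,0,0,0.032, 0,0,0,0,0,0,0.036, 0,0,0,0,0,0,0.042, 0,0,0,0,0,0,0.05, 0,0,0,0,0,0,0.06, 0,0,0,0,0,0,0.07, 0,0,0,0,0,0,0.07, 0,0,-0.005,0,0,0,0.07, 0,0,-0.015,0,0,0,0.07, 0,0,-0.02,0,0,0,0.07, 0,0,-0.03,0,0,0,0.07, 0,0,-0.03,0,0,0,0.07, 0,0,-0.01,0,0,0,0.07]'
python3 - <<'E'
from h import *
n="wrist"
st=status.observe();p,d=viewer.capture(n);cv2.imwrite(f"pics/{n}9.png",p[:,:,::-1]);print(st["ee_pos"],st["contact_force"])
n="side";p,d=viewer.capture(n);cv2.imwrite("pics/d9z.png",cv2.resize(p[130:230,240:380,::-1],None,fx=5,fy=5,interpolation=cv2.INTER_CUBIC))
E
```

```text
t: 10.47
ee_pos: [0.5429, 0.2689, 0.1609]
tcp_rot: [0.121, 0.993, 0.002, 0.004]
contact_force: [1.6, -0.3, 0.6]
gripper_width: 0.818
[0.54288944 0.26885957 0.16090148] [ 1.61425523 -0.32358929  0.58428394]
```

View pics/wrist9.png

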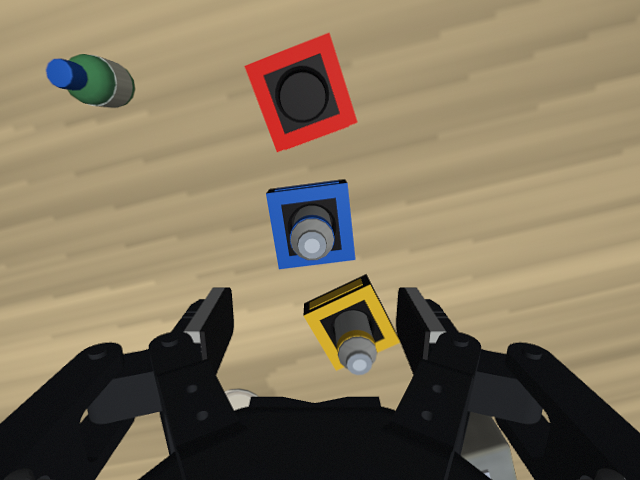

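View pics/d9z.png

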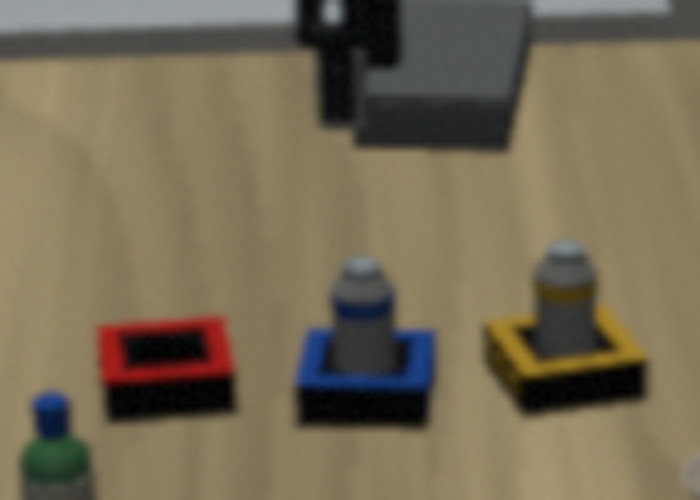

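Both objectives stand alike in their holders: the blue one upright at (312,245), red holder empty. Next, the post.

```bash
python3 -m pendant '[-0.0116,-0.035,0,0,0,0,0.07, -0.0116,-0.035,0,0,0,0,0.07, -0.0116,-0.035,0,0,0,0,0.07, -0.0116,-0.035,0,0,0,0,0.07, -0.0116,-0.035,0,0,0,0,0.07, -0.0116,-0.035,0,0,0,0,0.07, -0.0116,-0.035,0,0,0,0,0.07, -0.0116,-0.035,0,0,0,0,0.07, -0.0116,-0.035,0,0,0,0,0.07, -0.0116,-0.035,0,0,0,0,0.07, -0.0116,-0.035,0,0,0,0,0.07, -0.0116,-0.035,0,0,0,0,0.07, -0.0116,-0.035,0,0,0,0,0.07, -0.0116,-0.035,0,0,0,0,0.07, -0.0116,-0.035,0,0,0,0,0.07]'
python3 -m pendant '[0,0,0,0,0,0.1096,0.06, 0,0,0,0,0,0.1096,0.06, 0,0,0,0,0,0.1096,0.06, 0,0,0,0,0,0.1096,0.06, 0,0,0,0,0,0.1096,0.06, 0,0,0,0,0,0.1096,0.06, 0,0,0,0,0,0.1096,0.06, 0,0,0,0,0,0.1096,0.06, 0,0,0,0,0,0.1096,0.06, 0,0,0,0,0,0,0.06, 0,0,0,0,0,0,0.06, 0,0,0,0,0,0,0.06]'
python3 - <<'E'
from h import *
n="wrist"
st=status.observe();p,d=viewer.capture(n);cv2.imwrite(f"pics/{n}10.png",p[:,:,::-1]);print(st["ee_pos"],R.from_quat(st["tcp_rot"]).as_matrix().round(3),st["joint_pos"].round(2))
np.savez("w10.npz",p=p,d=d,pos=st["ee_pos"],rot=st["tcp_rot"])
E
```

```text
t: 11.82
ee_pos: [0.5822, -0.2845, 0.1521]
tcp_rot: [0.121, 0.993, 0.001, -0.002]
contact_force: [1.1, -0.0, 1.4]
gripper_width: 0.819
t: 12.82
ee_pos: [0.583, -0.283, 0.1536]
tcp_rot: [0.575, 0.818, -0.0, -0.001]
contact_force: [-0.4, -0.4, -0.4]
gripper_width: 0.703
[ 0.58298085 -0.28297913  0.15358896] [[-0.338  0.941 -0.002]
 [ 0.941  0.338  0.001]
 [ 0.002 -0.001 -1.   ]] [-0.61  0.32  1.72  0.    1.11 -0.95]
```

View pics/wrist10.png

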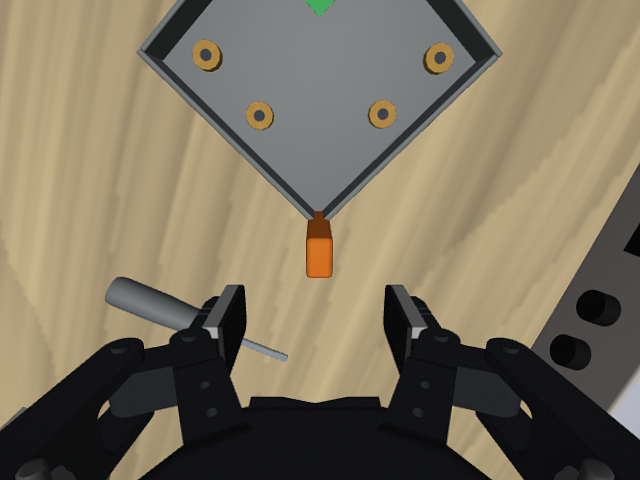

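The orange post top is at (319,257), nicely aligned with the jaws; the four nuts lie untouched at (207,55), (260,116), (382,114), (439,58). The driver lies below left, lower than the fingers will reach.

```bash
python3 - <<'E'
from h import *
a=np.load("w10.npz");s=dict(ee_pos=a["pos"],tcp_rot=a["rot"]);p=a["p"]
c=onz("wrist",[(319.3,257.5)],.084,s)[0];print(c)
o=onz("wrist",[(306.5,238),(332,238),(306.5,277),(333,277)],.084,s);print(o.round(4))
e=np.array([.337,-.942]);print("apex rim",onz("wrist",[(317.5,219)],.034,s))
t=np.array([c[0],c[1],.064]);print(totool(t).round(4))
E
```

```text
[ 0.5846802 -0.2799697  0.084    ]
[[ 0.5736 -0.2712  0.084 ]
 [ 0.5875 -0.2662  0.084 ]
 [ 0.5817 -0.2942  0.084 ]
 [ 0.5966 -0.2888  0.084 ]]
apex rim [[ 0.58009397 -0.2694624   0.034     ]]
[0.0023 0.0026 0.09  ]
```

```bash
python3 -m pendant '[0.001,0.0013,0.01,0,0,0,0.05, 0.001,0.0013,0.02,0,0,0,0.05, 0,0,0.02,0,0,0,0.045, 0,0,0.02,0,0,0,0.045, 0,0,0.013,0,0,0,0.045, 0,0,0.006,0,0,0,0.045, 0,0,0,0,0,0,0.045, 0,0,0,0,0,0,0.045, 0,0,0,0,0,0,0.045]'
python3 - <<'E'
from h import *
n="wrist"
st=status.observe();p,d=viewer.capture(n);cv2.imwrite(f"pics/{n}11.png",p[:,:,::-1]);print(st["ee_pos"],totool([.5847,-.28,.064]).round(4))
E
```

```text
t: 13.62
ee_pos: [0.5862, -0.2812, 0.0675]
tcp_rot: [0.576, 0.817, 0.0, 0.001]
contact_force: [-0.7, 0.7, 0.1]
gripper_width: 0.527
[ 0.58622345 -0.28123517  0.06753971] [ 0.0018 -0.0011  0.0038]
```

View pics/wrist11.png

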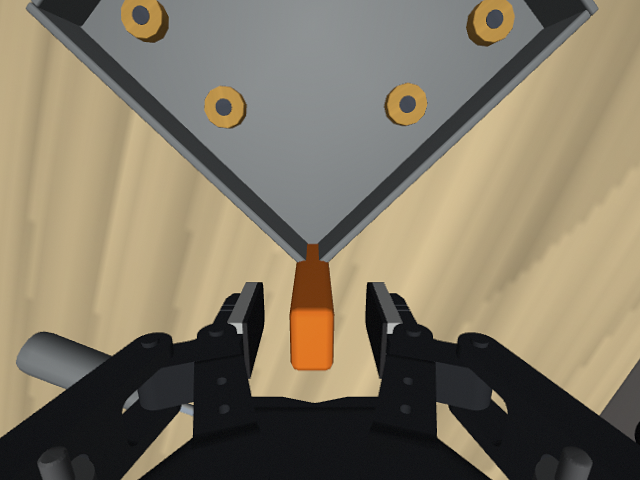

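The post (312,338) lies between the pads, about 1 mm left of centre. Small correction and close.

```bash
python3 -m pendant '[0.001,-0.001,0.0018,0,0,0,0.045, 0,0,0.0017,0,0,0,0.045, 0,0,0,0,0,0,0.03, 0,0,0,0,0,0,0.022, 0,0,0,0,0,0,0.015, 0,0,0,0,0,0,0.008, 0,0,0,0,0,0,0.008, 0,0,0,0,0,0,0.008, 0,0,0,0,0,0,0.008]' 60
python3 - <<'E'
from h import *
n="wrist"
st=status.observe();p,d=viewer.capture(n);cv2.imwrite(f"pics/{n}12.png",p[:,:,::-1]);print(st["ee_pos"],st["gripper_width"]*85.4,st["contact_force"],st["joint_pos"].round(3))
I=dict(ee_pos=np.zeros(3),tcp_rot=np.array([0,0,0,1.]))
E
```

```text
t: 14.42
ee_pos: [0.5842, -0.2801, 0.0629]
tcp_rot: [0.576, 0.817, 0.0, 0.0]
contact_force: [-0.1, 0.4, 1.1]
gripper_width: 0.179
[ 0.58422287 -0.2801177   0.06286664] 15.266154101590093 [-0.05059173  0.39288512  1.07926761] [-0.603  0.43   1.757  0.     0.954 -0.946]
```

View pics/wrist12.png

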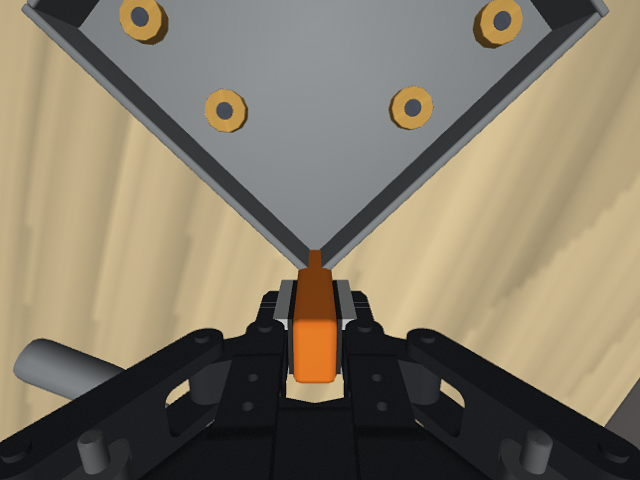

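w12: the post is gripped firmly (opening about 15–16 mm). Now I tilt about the green corner: constant per-row step for 0.02 rad about tool −y is shift (0.00131, 0, −0.00482).

```bash
python3 -m pendant '[0.0013,0,-0.0048,0,-0.02,0,0.008, 0.0013,0,-0.0048,0,-0.02,0,0.008, 0.0013,0,-0.0048,0,-0.02,0,0.008, 0.0013,0,-0.0048,0,-0.02,0,0.008, 0.0013,0,-0.0048,0,-0.02,0,0.008, 0.0013,0,-0.0048,0,-0.02,0,0.008, 0,0,0,0,0,0,0.008, 0,0,0,0,0,0,0.008, 0,0,0,0,0,0,0.008]' 80
cat > t.py <<'E'
from h import *
import sys
k=sys.argv[1]
st=status.observe();M=R.from_quat(st["tcp_rot"]).as_matrix()
print(st["ee_pos"].round(4),"tool tilt deg",np.degrees(np.arccos(-M[2,2])).round(2),"F",st["contact_force"].round(1),"T",st["ft_torque"].round(2),st["gripper_width"],"pivot implied",(st["ee_pos"]+M@[.2418,0,.063]).round(4),st["joint_pos"].round(2))
for n,(y0,y1,x0,x1) in dict(scene=(190,370,180,380),side=(230,380,220,420)).items():
    p,d=viewer.capture(n);np.savez(f"{n}{k}.npz",p=p,d=d);cv2.imwrite(f"pics/{n}{k}.png",cv2.resize(p[y0:y1,x0:x1,::-1],None,fx=3,fy=3,interpolation=cv2.INTER_CUBIC))
    H=hsv(p);m=cv2.inRange(H,(50,120,60),(75,255,255));m[:200]=0
    v,u=np.nonzero(m);uv=np.c_[u,v];P=depthpts(n,uv,d);P=P[(P[:,2]>-.02)&(P[:,2]<.12)]
    c=np.median(P,0);P=P[np.linalg.norm(P-c,axis=1)<.06];c=P.mean(0);w,V=np.linalg.eigh(np.cov((P-c).T));nn=V[:,0]*np.sign(V[2,0])
    print(n,"green centre",c.round(4),"slope",np.degrees(np.arccos(nn[2])).round(1),"low dir",nn.round(3))
E
python3 t.py 13
```

```text
t: 15.22
ee_pos: [0.5809, -0.2712, 0.0908]
tcp_rot: [0.575, 0.816, -0.035, 0.049]
contact_force: [-0.4, -0.8, -3.6]
gripper_width: 0.18
[ 0.5809 -0.2712  0.0908] tool tilt deg 6.87 F [-0.4 -0.8 -3.6] T [ 0.15  0.03 -0.02] 0.17953406914611278 pivot implied [ 0.5027 -0.0522 -0.0006] [-0.57  0.34  1.82 -0.09  0.89 -0.85]
scene green centre [ 0.5204 -0.0994  0.0096] slope 7.3 low dir [-0.042  0.12   0.992]
side green centre [ 0.5149 -0.0994  0.0079] slope 7.3 low dir [-0.039  0.12   0.992]
```

View pics/side13.png

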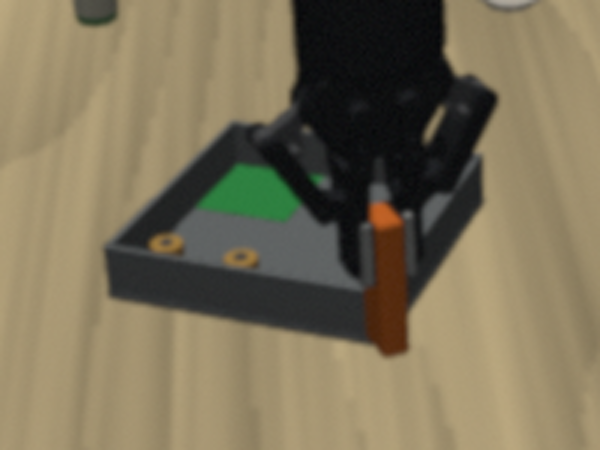

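Tilted 7°, pivot on the bench, nuts unmoved. Continue.

```bash
python3 -m pendant '[0.0013,0,-0.0048,0,-0.02,0,0.008, 0.0013,0,-0.0048,0,-0.02,0,0.008, 0.0013,0,-0.0048,0,-0.02,0,0.008, 0.0013,0,-0.0048,0,-0.02,0,0.008, 0.0013,0,-0.0048,0,-0.02,0,0.008, 0.0013,0,-0.0048,0,-0.02,0,0.008, 0.0013,0,-0.0048,0,-0.02,0,0.008, 0.0013,0,-0.0048,0,-0.02,0,0.008, 0.0013,0,-0.0048,0,-0.02,0,0.008, 0,0,0,0,0,0,0.008, 0,0,0,0,0,0,0.008, 0,0,0,0,0,0,0.008]' 80
python3 t.py 14
```

```text
t: 16.32
ee_pos: [0.5742, -0.2523, 0.1308]
tcp_rot: [0.57, 0.808, -0.086, 0.122]
contact_force: [0.3, -0.3, -3.5]
gripper_width: 0.18
[ 0.5742 -0.2523  0.1308] tool tilt deg 17.17 F [ 0.3 -0.3 -3.5] T [ 0.11  0.02 -0.02] 0.17983032434247634 pivot implied [ 0.5028 -0.0523 -0.0008] [-0.5   0.22  1.9  -0.27  0.81 -0.68]
scene green centre [ 0.5194 -0.1072  0.0207] slope 18.1 low dir [-0.099  0.294  0.951]
side green centre [ 0.5188 -0.1072  0.0195] slope 17.9 low dir [-0.106  0.289  0.952]
```

View pics/side14.png

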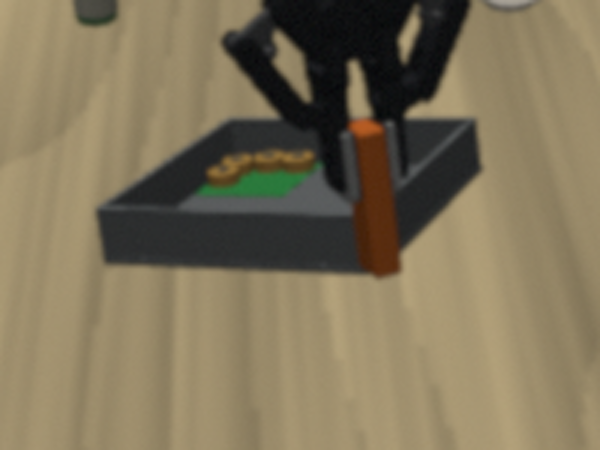

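View pics/scene14.png

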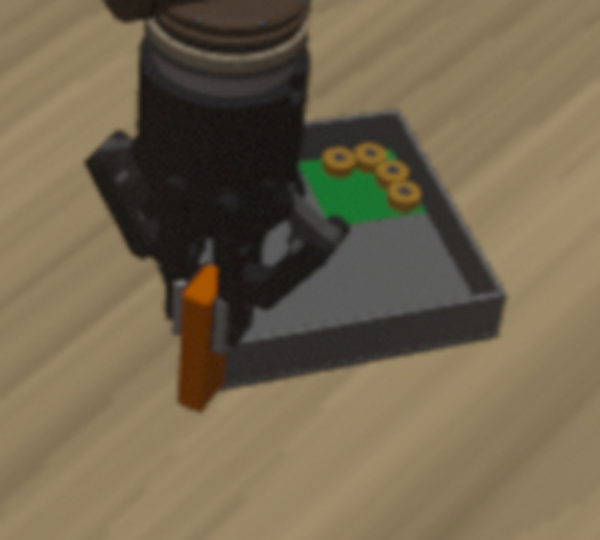

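All four nuts have slid onto the green patch. Continue to about 27°.

```bash
python3 -m pendant '[0.0013,0,-0.0048,0,-0.02,0,0.008, 0.0013,0,-0.0048,0,-0.02,0,0.008, 0.0013,0,-0.0048,0,-0.02,0,0.008, 0.0013,0,-0.0048,0,-0.02,0,0.008, 0.0013,0,-0.0048,0,-0.02,0,0.008, 0.0013,0,-0.0048,0,-0.02,0,0.008, 0.0013,0,-0.0048,0,-0.02,0,0.008, 0.0013,0,-0.0048,0,-0.02,0,0.008, 0.0006,0,-0.0024,0,-0.01,0,0.008, 0,0,0,0,0,0,0.008, 0,0,0,0,0,0,0.008, 0,0,0,0,0,0,0.008, 0,0,0,0,0,0,0.008, 0,0,0,0,0,0,0.008, 0,0,0,0,0,0,0.008]' 80
python3 t.py 15
```

```text
t: 17.67
ee_pos: [0.5658, -0.229, 0.1647]
tcp_rot: [0.561, 0.795, -0.134, 0.19]
contact_force: [0.0, -0.4, -4.1]
gripper_width: 0.176
[ 0.5658 -0.229   0.1647] tool tilt deg 26.92 F [ 0.  -0.4 -4.1] T [0.13 0.06 0.01] 0.17611935799865733 pivot implied [ 0.503  -0.0528 -0.0009] [-0.43  0.12  1.98 -0.49  0.76 -0.46]
scene green centre [ 0.5228 -0.1038  0.0308] slope 27.6 low dir [-0.155  0.437  0.886]Traceback (most recent call last):
  File "t.py", line 9, in <module>
    v,u=np.nonzero(m);uv=np.c_[u,v];P=depthpts(n,uv,d);P=P[(P[:,2]>-.02)&(P[:,2]<.12)]
                                      ~~~~~~~~^^^^^^^^
  File "h.py", line 17, in depthpts
    o,d=rays(name,uv,st); uv=np.array(uv,int).reshape(-1,2); return o+d*dep[uv[:,1],uv[:,0]][:,None]
        ~~~~^^^^^^^^^^^^
  File "h.py", line 11, in rays
    p=cv2.undistortPoints(np.array(uv,float).reshape(-1,1,2),c["mtx"],c["dist"]).reshape(-1,2)
      ~~~~~~~~~~~~~~~~~~~^^^^^^^^^^^^^^^^^^^^^^^^^^^^^^^^^^^^^^^^^^^^^^^^^^^^^^^
cv2.error: OpenCV(4.12.0) /io/opencv/modules/calib3d/src/undistort.dispatch.cpp:347: error: (-215:Assertion failed) CV_IS_MAT(_src) && CV_IS_MAT(_dst) && (_src->rows == 1 || _src->cols == 1) && (_dst->rows == 1 || _dst->cols == 1) && _src->cols + _src->rows - 1 == _dst->rows + _dst->cols - 1 && (CV_MAT_TYPE(_src->type) == CV_32FC2 || CV_MAT_TYPE(_src->type) == CV_64FC2) && (CV_MAT_TYPE(_dst->type) == CV_32FC2 || CV_MAT_TYPE(_dst->type) == CV_64FC2) in function 'cvUndistortPointsInternal'
```

View pics/side15.png

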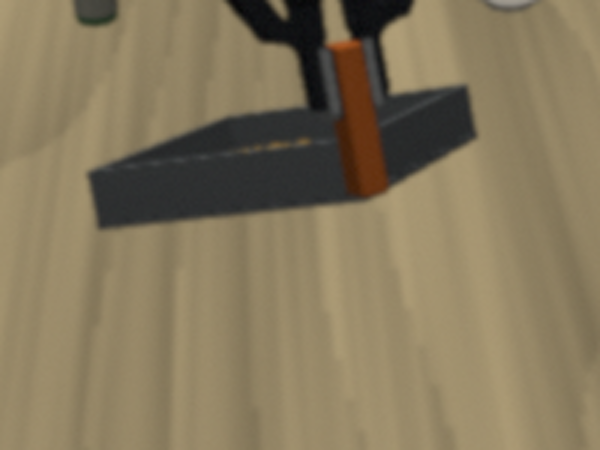

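View pics/scene15.png

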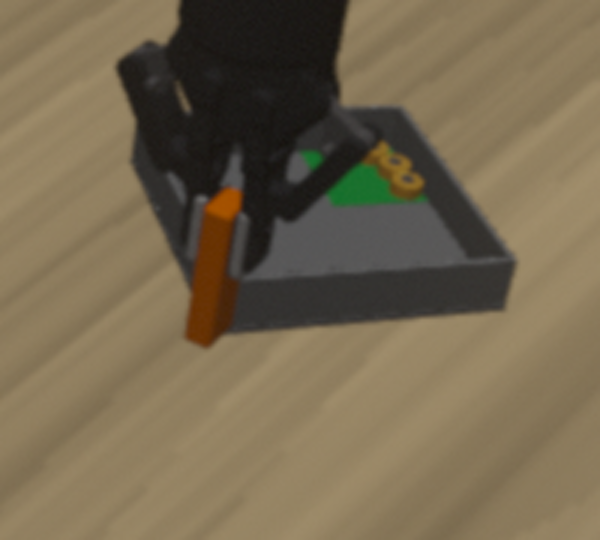

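The slope reads 27–27.6° and the nuts are still on green. The vertical load (about −4 N) is close to the tray's full weight, so I check that the low corner really rests on the bench: averaged force, then a wrist view.

```bash
python3 - <<'E'
from h import *
F=[];T=[]
for i in range(6):
    st=status.observe();p,d=viewer.capture("wrist" if i<5 else "side");F.append(st["contact_force"]);T.append(st["ft_torque"])
    if i==0: cv2.imwrite("pics/wrist16.png",p[:,:,::-1])
    if i==5: cv2.imwrite("pics/side16.png",p[:,:,::-1])
print(np.mean(F,0).round(2),np.std(F,0).round(2),np.mean(T,0).round(3),status.observe()["ee_pos"].round(4))
E
```

```text
[-0.03 -0.16 -4.2 ] [0.76 0.44 0.6 ] [ 0.14   0.057 -0.014] [ 0.5658 -0.2288  0.1649]
```

View pics/wrist16.png

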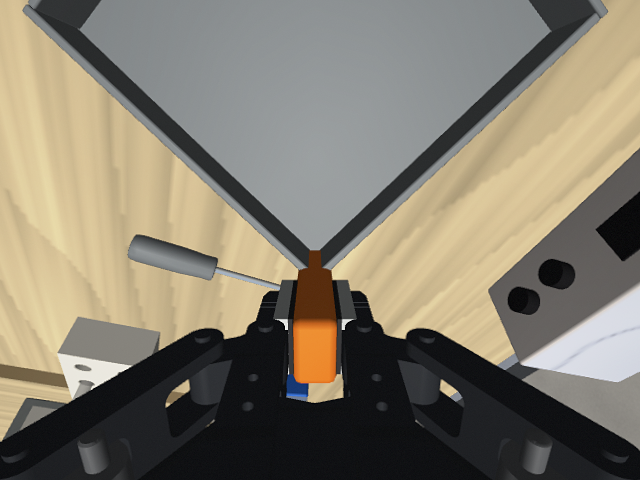

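View pics/side16.png

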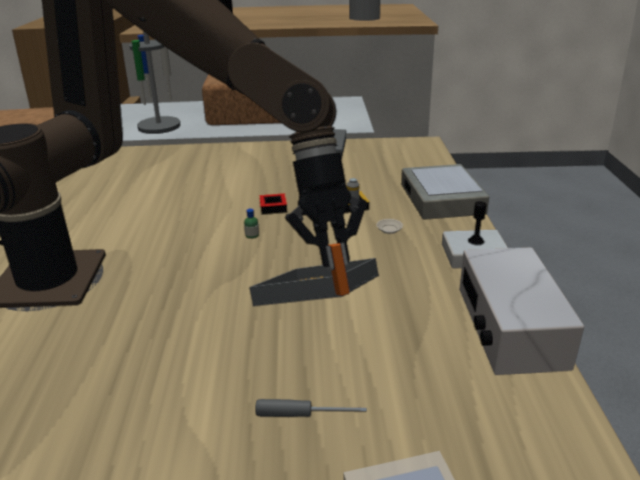

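```bash
python3 -m pendant '[0.0005,0,0.0009,0,0,0,0.008, 0.0004,0,0.0009,0,0,0,0.008, 0,0,0,0,0,0,0.008, 0,0,0,0,0,0,0.008, 0,0,0,0,0,0,0.008, 0,0,0,0,0,0,0.008]' 80
cat > f.py <<'E'
from h import *
F=[];T=[]
for i in range(6):
    st=status.observe();p,d=viewer.capture("scene");F.append(st["contact_force"]);T.append(st["ft_torque"])
M=R.from_quat(st["tcp_rot"]).as_matrix()
print(np.mean(F,0).round(2),np.mean(T,0).round(3),st["ee_pos"].round(4),np.degrees(np.arccos(-M[2,2])).round(2))
H=hsv(p);m=cv2.inRange(H,(50,120,60),(75,255,255));m[:200]=0
v,u=np.nonzero(m);P=depthpts("scene",np.c_[u,v],d);P=P[(P[:,2]>-.02)&(P[:,2]<.12)];c=np.median(P,0);P=P[np.linalg.norm(P-c,axis=1)<.06];c=P.mean(0);w,V=np.linalg.eigh(np.cov((P-c).T));print("slope",np.degrees(np.arccos(abs(V[2,0]))))
cv2.imwrite("pics/sf.png",cv2.resize(p[190:340,200:400,::-1],None,fx=4,fy=4,interpolation=cv2.INTER_CUBIC))
E
python3 f.py
```

```text
t: 18.57
ee_pos: [0.5661, -0.229, 0.1633]
tcp_rot: [0.56, 0.795, -0.134, 0.191]
contact_force: [0.3, -1.1, -1.1]
gripper_width: 0.176
[ 0.33 -0.84 -1.3 ] [ 0.269  0.099 -0.003] [ 0.5661 -0.2289  0.1632] 26.96
slope 27.360984691304647
```

Lowering by 1.6 mm cut the load from −4.2 to −1.3 N, so the low corner now bears on the bench. Final look.

```bash
python3 -m pendant '[0,0,0,0,0,0,0.008, 0,0,0,0,0,0,0.008, 0,0,0,0,0,0,0.008, 0,0,0,0,0,0,0.008, 0,0,0,0,0,0,0.008, 0,0,0,0,0,0,0.008, 0,0,0,0,0,0,0.008, 0,0,0,0,0,0,0.008]'; python3 f.py
python3 - <<'E'
from h import *
p,d=viewer.capture("scene");cv2.imwrite("pics/scene17.png",p[:,:,::-1])
# nuts in tray coords
H=hsv(p);m=cv2.inRange(H,(14,130,80),(22,255,255));m[:235]=0;m[262:]=0;m[:,:295]=0;m[:,335:]=0
v,u=np.nonzero(m);print(len(u),depthpts("scene",np.c_[u,v],d).min(0).round(3),depthpts("scene",np.c_[u,v],d).max(0).round(3))
E
```

```text
t: 19.53
ee_pos: [0.5659, -0.2288, 0.1629]
tcp_rot: [0.56, 0.795, -0.134, 0.19]
contact_force: [0.3, -0.6, -1.3]
gripper_width: 0.175
[ 0.47 -0.77 -0.95] [ 0.335  0.046 -0.025] [ 0.5658 -0.2288  0.1628] 26.93
slope 27.094231516006722
155 [ 0.505 -0.175  0.009] [ 0.615 -0.06   0.228]
```

View pics/sf.png

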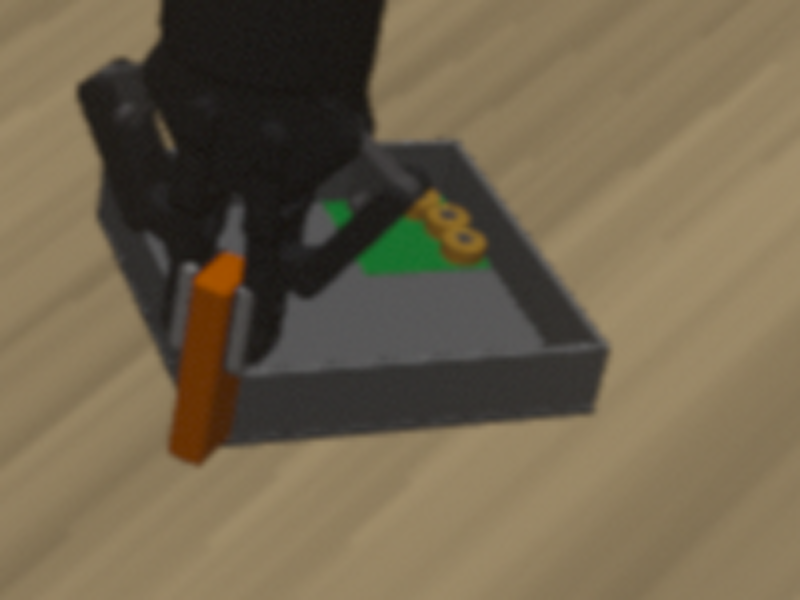

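View pics/scene17.png

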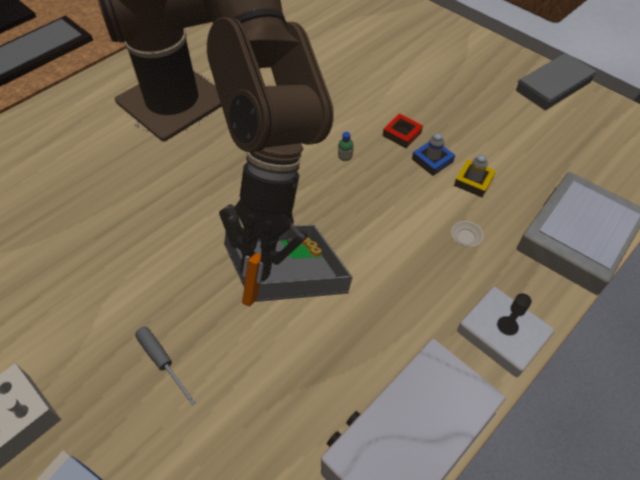

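```bash
python3 -c "
from station import bot,status
bot.close_job();s=status.observe();print(s['t'],s['ee_pos'],s['contact_force'])"
```

```text
the job is handed in; nothing more can be done
the job is handed in; nothing more can be done
```

The job is handed in, after about 20 s of the 61 s allowed. The blue objective is back in its own holder, and the tray is held tilted by its post with the nuts on the green patch.

- **Objective:** I lowered it into the blue hole until about 3 N of contact stopped it, then released it. It stands upright next to the yellow one in the pictures, and the red holder is still empty.
- **Tray:** The last slope readings were about 27° from the camera depth and 26.9° from the tool. The tray was steady over the last second.
- **Low corner:** At first the load on the wrist was about 4.2 N, close to the tray's full weight, so the low corner may have been just off the bench. I lowered the post about 2 mm, the load fell to about 1 N, and the corner now bears on the bench.
- **Nuts:** All four were seen on the green patch, untouched, at about 18° of slope. In the final view two are fully visible and a third partly; the fourth is hidden behind a finger, so its final place is inferred.
- **Other checks:** The two wide views near the end showed the other things in their places. My last automatic nut-colour measurement was useless because it also picked up other pixels, and one side-view slope reading failed because the green was hidden there.

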